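# Cure the enamel on silver box lids

### The job

Cure the enamel on the silver box lids that stand on the drying mat: pull out the drawer of the curing box, lay every lid in a recess of its own with the enamel face up and the open side down, push the drawer fully home and press the timer plunger on the box down to its stop. When the plunger has come up again by itself the lamp is out: pull the drawer out, lay the lids enamel up in the finished-work tray, flat and side by side, and push the empty drawer fully home again. Never have the plunger down while the drawer is out, and leave the other things on the bench where they are.

Things in the scene. Friction and masses are not known exactly. Their poses are not given: they have to be found in the camera images.
- lid0: silver box lid (may be absent), 60 x 60 x 28 mm, 0.1 to 0.17 kg, walls 4 mm: one broad side is closed with a flat white enamel panel, the other is open (hollow). It starts on edge on the drying mat, enamel facing sideways. Origin: centre of the 60 x 60 x 28 block; -x points straight out of the enamel face, +x out of the open side; y and z along its square edges
- lid1: silver box lid (may be absent), 60 x 60 x 28 mm, 0.1 to 0.17 kg, walls 4 mm: one broad side is closed with a flat white enamel panel, the other is open (hollow). It starts on edge on the drying mat, enamel facing sideways. Origin: centre of the 60 x 60 x 28 block; -x points straight out of the enamel face, +x out of the open side; y and z along its square edges
- lid2: silver box lid (may be absent), 60 x 60 x 28 mm, 0.1 to 0.17 kg, walls 4 mm: one broad side is closed with a flat white enamel panel, the other is open (hollow). It starts on edge on the drying mat, enamel facing sideways. Origin: centre of the 60 x 60 x 28 block; -x points straight out of the enamel face, +x out of the open side; y and z along its square edges
- drying_mat: flat black rubber mat, 300 (x) x 280 (y) x 3 mm, fixed, on the left. Origin: centre of its underside
- curing_box: light-curing box, fixed: 150 deep (x) x 330 wide (y) x 108 mm high; a drawer comes out of its front, which faces the robot; lamp housing above the drawer. Origin: centre of its underside; its front face lies at its x = -75 mm, -x is the way the drawer comes out, z up
- drawer (a joint): drawer travel in m: 0 fully home, 0.160 fully out to its stop; slides along the box's -x with about 1.5 N friction and stays where it is left. It starts shut or ajar. Its front panel (6 mm thick, outer face 6 mm in front of the box's face when home) reaches from 31 to 67 mm above the bench
- drawer_handle (a point): middle of the drawer's bow handle: a round bar 10 mm thick and 110 mm long along the box's y, its centre line 50 mm in front of the drawer's panel and 60 mm above the bench; open above and below, held at both ends. Site axes as the box's
- recess0 (a point): recess 0 of 3 in the drawer (in a row along the box's y, 100 mm apart): 66 mm square, sides parallel to the box's, 8 mm deep with a 2 mm chamfer, so a lid in it stands 20 mm proud. The point is the centre of its floor, 40 mm above the bench; 71 mm behind the outer face of the drawer's panel; fully out, 95 mm in front of the box's face. Site axes as the box's
- recess1 (a point): recess 1 of 3 in the drawer (in a row along the box's y, 100 mm apart): 66 mm square, sides parallel to the box's, 8 mm deep with a 2 mm chamfer, so a lid in it stands 20 mm proud. The point is the centre of its floor, 40 mm above the bench; 71 mm behind the outer face of the drawer's panel; fully out, 95 mm in front of the box's face. Site axes as the box's
- recess2 (a point): recess 2 of 3 in the drawer (in a row along the box's y, 100 mm apart): 66 mm square, sides parallel to the box's, 8 mm deep with a 2 mm chamfer, so a lid in it stands 20 mm proud. The point is the centre of its floor, 40 mm above the bench; 71 mm behind the outer face of the drawer's panel; fully out, 95 mm in front of the box's face. Site axes as the box's
- plunger (a joint): timer plunger, in m pressed: 0 up, 0.015 down at its stop. Spring 5 N at the top, 8 N at the stop, plus an air damper (about 5 N more for each 10 mm/s); let go, it rises by itself in about 2 s. The lamp is lit while it is down
- plunger_top (a point): centre of the top of the timer plunger's flat round black head, 48 mm across, 152 mm above the bench when up, near the left front corner of the box's top; pressed straight down
- finish_tray: finished-work tray, fixed: 270 (x) x 150 (y) mm, grey felt floor 4 mm above the bench, wooden rim 6 mm wide and 14 mm high, on the right. Origin: centre of its underside
- ring_clamp: bystander, to be left alone: wooden ring clamp lying on the bench, 120 x 34 x 24 mm. Origin: on its underside
- loupe: bystander, to be left alone: small folding loupe, black, about 60 x 35 x 30 mm. Origin: on its underside
- glue_bottle: bystander, to be left alone: slim white glue bottle with a pointed red nozzle, 28 mm across, 100 mm tall. Origin: on its underside
- cream_tub: bystander, to be left alone: white round plastic tub, 80 mm across, 75 mm tall. Origin: on its underside
- pill_bottle: bystander, to be left alone: white round bottle, 52 mm across, 85 mm tall. Origin: on its underside
- findings_dish: bystander, to be left alone: small glass bowl, 90 mm across, 22 mm tall. Origin: on its underside
- pliers: bystander, to be left alone: pliers lying on the bench, about 170 x 50 x 12 mm. Origin: on its underside

How it is judged (in metres and radians):
On the way, in this order (a step that is already met when the one before it is completed fails the run):
1. every lid lies in a recess of the pulled-out drawer, enamel up (angle between each of lid0, lid1, lid2's own x axis and vertical above 3.04 rad and ((horizontal distance between lid0 and recess0 below 0.006 m and z of lid0 in the frame of recess0 below 0.017 m) or (horizontal distance between lid0 and recess1 below 0.006 m and z of lid0 in the frame of recess1 below 0.017 m) or (horizontal distance between lid0 and recess2 below 0.006 m and z of lid0 in the frame of recess2 below 0.017 m)) and ((horizontal distance between lid1 and recess0 below 0.006 m and z of lid1 in the frame of recess0 below 0.017 m) or (horizontal distance between lid1 and recess1 below 0.006 m and z of lid1 in the frame of recess1 below 0.017 m) or (horizontal distance between lid1 and recess2 below 0.006 m and z of lid1 in the frame of recess2 below 0.017 m)) and ((horizontal distance between lid2 and recess0 below 0.006 m and z of lid2 in the frame of recess0 below 0.017 m) or (horizontal distance between lid2 and recess1 below 0.006 m and z of lid2 in the frame of recess1 below 0.017 m) or (horizontal distance between lid2 and recess2 below 0.006 m and z of lid2 in the frame of recess2 below 0.017 m)) and value of joint drawer above 0.09 m), for 0.2 s.
2. the drawer is fully home with every lid in its recess, enamel up (angle between each of lid0, lid1, lid2's own x axis and vertical above 3.04 rad and ((horizontal distance between lid0 and recess0 below 0.006 m and z of lid0 in the frame of recess0 below 0.017 m) or (horizontal distance between lid0 and recess1 below 0.006 m and z of lid0 in the frame of recess1 below 0.017 m) or (horizontal distance between lid0 and recess2 below 0.006 m and z of lid0 in the frame of recess2 below 0.017 m)) and ((horizontal distance between lid1 and recess0 below 0.006 m and z of lid1 in the frame of recess0 below 0.017 m) or (horizontal distance between lid1 and recess1 below 0.006 m and z of lid1 in the frame of recess1 below 0.017 m) or (horizontal distance between lid1 and recess2 below 0.006 m and z of lid1 in the frame of recess2 below 0.017 m)) and ((horizontal distance between lid2 and recess0 below 0.006 m and z of lid2 in the frame of recess0 below 0.017 m) or (horizontal distance between lid2 and recess1 below 0.006 m and z of lid2 in the frame of recess1 below 0.017 m) or (horizontal distance between lid2 and recess2 below 0.006 m and z of lid2 in the frame of recess2 below 0.017 m)) and value of joint drawer below 0.006 m), for 0.2 s.
3. the timer plunger is pressed down to its stop, drawer home (all of step 2 and value of joint plunger above 0.0125 m), for 0.1 s.
4. the plunger is up again, the drawer still home (value of joint drawer below 0.006 m and value of joint plunger below 0.002 m), for 0.1 s.
At the end, for the whole second after the job is handed in: Every lid present lies flat on the floor of the finished-work tray (centre within 104 mm lengthwise and 44 mm crosswise of the tray's centre, not on the rim or another lid), enamel up within 6 degrees, at rest; the drawer is home within 6 mm and the plunger is up within 2 mm (all of step 4 and angle between each of lid0, lid1, lid2's own x axis and vertical above 3.04 rad and x of lid0 in the frame of finish_tray between -0.104 and 0.104 m and y of lid0 in the frame of finish_tray between -0.044 and 0.044 m and z of each of lid0, lid1, lid2 in the frame of finish_tray below 0.022 m and linear speed of each of lid0, lid1, lid2 below 0.02 m/s and x of lid1 in the frame of finish_tray between -0.104 and 0.104 m and y of lid1 in the frame of finish_tray between -0.044 and 0.044 m and x of lid2 in the frame of finish_tray between -0.104 and 0.104 m and y of lid2 in the frame of finish_tray between -0.044 and 0.044 m); the robot touches nothing.
It fails at once if the plunger is down (over 5 mm) while the drawer is out (over 15 mm) (value of joint plunger above 0.005 m and value of joint drawer above 0.015 m).
It fails at once if one of the other things on the bench (ring clamp, loupe, bottles, tub, dish, pliers) is moved by more than 30 mm (distance of any of ring_clamp, loupe, glue_bottle, cream_tub, pill_bottle, findings_dish, pliers from where it was at the start of the episode above 0.03 m).
Of lid0, lid1, lid2 only 2 to 3 are there at a start; the rules pass over those that are not, and their reading is None.
At some moment in a run one of lid0, lid1, lid2 may be knocked a few centimetres aside while the robot is not near it.
Once in a run the grip may slacken for a moment while it holds something.
It also fails if it takes over 210 s, if anything falls off the work surface, if the arm or the gripper's body presses on something with over 40 N, if the wrist force passes 120 N, or if a joint passes its speed limit or range.

### The arm

A 6-joint arm with a two-finger parallel gripper is mounted at the origin on the work surface. World frame = base frame: x ahead of the robot, y to its left, z up, the work surface at z = 0. Lengths are in mm, angles in rad, forces in N, time in s.
With the tool pointing down it reaches from about 350 to 775 mm from the base axis. Payload 7.3 kg.
Tool frame: the origin (TCP) lies midway between the tips of the shut fingers; the grasp point (between the pads) lies bot.tcp_to_grasp behind it (bot.tcp_to_grasp is the distance from the TCP to the grasp point, in mm); z points along the fingers, y is the direction in which the jaws open and shut (so a half turn about z gives the same grasp; the last joint's range is limited). The gripper opens to 92 mm and grips with 3 to 60 N. Pads are 19 mm wide; open, the fingers measure 130 mm over their backs; the gripper's body (75 mm by 190 mm) begins 47 mm behind the grasp point.
Start: joints at [-1.495, 0.342, 1.524, -0, 1.275, -0.146], TCP at [115.514, -512.154, 226.741] pointing down, gripper open.
Joint ranges: [-2.53, 2.53], [-0.77, 2.02], [0.04, 2.7], [-1, 4.14], [0.28, 2.66], [-3.11, 3.11]. Speed limits (rad/s): [2.57, 2.57, 3.14, 3.14, 3.14, 3.14].

### API

Orientations are given as [roll, pitch, yaw] about the fixed x, y, z axes, in that order (R = Rz(yaw) Ry(pitch) Rx(roll)).
In Python, from plant import bot gives the robot as it stands.
- The arm moves only by the shell command python3 -m inch 'ROWS'. ROWS is JSON, one flat list of numbers, 7 for each row, row after row: the shift along the world's x, y, z in cm, then the turn, a rotation vector about the world's x, y, z in degrees, then the gripper command: -1 is shut, 1 is fully open, values between are in proportion. In form: [tx, ty, tz, ax, ay, az, fingers, tx, ty, tz, ax, ay, az, fingers, ...]. A call has exactly 5 rows; each row is the pose to reach, as a shift and turn from the pose measured when the call began; what a row does not reach only later rows make up. A row lasts 1/10 s, in which the tool goes at most 50 mm and 8.59 degrees, less where a joint would pass 70% of its speed; a pose out of reach is approached as far as the arm can. A call with a gripper value outside its range is refused whole. The fingers move at their own pace and stop on an object; the grip force is fixed at half the most. Time passes only in rows, so rows that repeat a pose let the fingers close, or fill a call up. It gives the time, the measured TCP pose, the force and the opening at its end, in the units of the state.
- bot.get_obs(): the state, without advancing time (a new reading comes with each control period).
- bot.capture(name): name is "scene" or "top"; returns the picture (384x512x3 uint8, red, green, blue); there is no depth.
- bot.calibration(name): a dict with "fx", "fy", "cx", "cy" (pixels), "k1" (the pictures are not rectified: a ray, as slopes to the right and down, at radius r is drawn at 1 + k1 r^2 times it, then the intrinsics apply), "cam_to_world" (4x4, takes a point from camera to world coordinates). Camera axes: x right, y down, z forward; pixel columns grow to the right and rows downward; lengths in mm; the calibration is good to about 2 mm. A picture is of the moment at which its call begins. calibration takes no time and is no camera call.
- bot.close_job(): hands the job in, once; it reports no verdict.
The state is a dict: "time": time; "joint_positions": joint angles; "dq": joint speeds; "tau": joint torques, N m; "tool_pos": TCP position; "tcp_rot": TCP orientation; "contact_force": force on the tool from outside, world axes, zero at the start; "moment": the same for the moment, N m; "grip_width": finger opening in mm.
Only numpy, scipy, OpenCV 4.12 (cv2) and the standard library are available. Lean on these libraries where they do the work, as an engineer would, in place of code of your own. Each camera call takes 0.05 s, during which the arm holds its last target.

## Working session

There is one attempt and no reset: what is moved stays moved. The work goes in short steps, Python scripts to look and compute and a shell command to move; the robot and the scene stay as the last step left them, time stands still between calls to the robot, and variables do not carry over. Pictures are saved under pics/ and viewed, and the job is handed in when it is done.

```bash
ls; mkdir -p pics; cat > h.py <<'E'
import numpy as np, cv2
from plant import bot
def shot(cam,name):
    im=bot.capture(cam); cv2.imwrite(f'pics/{name}.png',cv2.cvtColor(im,cv2.COLOR_RGB2BGR)); return im
def ray(cam,u,v):
    c=bot.calibration(cam); x=(u-c['cx'])/c['fx']; y=(v-c['cy'])/c['fy']
    rd=np.hypot(x,y); r=rd
    for _ in range(30): r=rd/(1+c['k1']*r*r)
    s=r/rd if rd>0 else 1
    T=np.array(c['cam_to_world']); return T[:3,3],T[:3,:3]@np.array([x*s,y*s,1])
def at(cam,u,v,z):
    o,d=ray(cam,u,v); return (o+d*(z-o[2])/d[2]).round(1)
def proj(cam,p):
    c=bot.calibration(cam); T=np.array(c['cam_to_world']); q=T[:3,:3].T@(np.array(p,float)-T[:3,3])
    x,y=q[0]/q[2],q[1]/q[2]; k=1+c['k1']*(x*x+y*y); return np.array([c['fx']*x*k+c['cx'],c['fy']*y*k+c['cy']]).round(1)
E
python3 - <<'E'
from h import *
o=bot.get_obs(); print(o, bot.tcp_to_grasp)
for c in('scene','top'):
    im=shot(c,c+'0'); print(bot.calibration(c))
E
```

```text
pics
{'time': 0.0, 'joint_positions': array([-1.49502425e+00,  3.42747442e-01,  1.52502422e+00, -1.72994774e-05,
        1.27539699e+00, -1.45989995e-01]), 'dq': array([-2.56129177e-05, -7.28455384e-06, -8.09801874e-04, -1.89023081e-05,
        9.42407801e-04, -4.77566021e-05]), 'tau': array([-1.97648529e-03, -4.31246030e+01, -2.44224483e+01,  7.16049923e-02,
        5.58900239e-02, -1.06478396e-04]), 'tool_pos': array([ 115.46335646, -511.72426587,  226.02962335]), 'tcp_rot': array([-3.14003101e+00, -2.12897290e-04,  2.21766956e-01]), 'contact_force': array([ 0.06250914,  0.5978263 , -0.44035375]), 'moment': array([-0.01835091,  0.01204616,  0.03555825]), 'grip_width': 92.025011477501} 18.8
{'fx': 379.38224934127544, 'fy': 379.38224934127544, 'cx': 256.667885208528, 'cy': 195.86113145425514, 'k1': -0.035163675365284405, 'cam_to_world': array([[ 5.93028684e-01,  5.68926012e-01, -5.69772037e-01,
         1.26351217e+03],
       [ 8.05181294e-01, -4.18800259e-01,  4.19868345e-01,
        -5.58524015e+02],
       [ 2.53346217e-04, -7.07763757e-01, -7.06449148e-01,
         9.49471238e+02],
       [ 0.00000000e+00,  0.00000000e+00,  0.00000000e+00,
         1.00000000e+00]])}
{'fx': 351.62738652738017, 'fy': 351.62738652738017, 'cx': 252.10413569102002, 'cy': 192.65399992303173, 'k1': -0.03957391198053043, 'cam_to_world': array([[ 1.29362120e-02, -9.77408882e-01,  2.10960974e-01,
         3.74002553e+02],
       [-9.99914458e-01, -1.30525640e-02,  8.40977281e-04,
        -3.63516816e+01],
       [ 1.93160295e-03, -2.10953807e-01, -9.77494123e-01,
         1.06719927e+03],
       [ 0.00000000e+00,  0.00000000e+00,  0.00000000e+00,
         1.00000000e+00]])}
```

View pics/scene0.png

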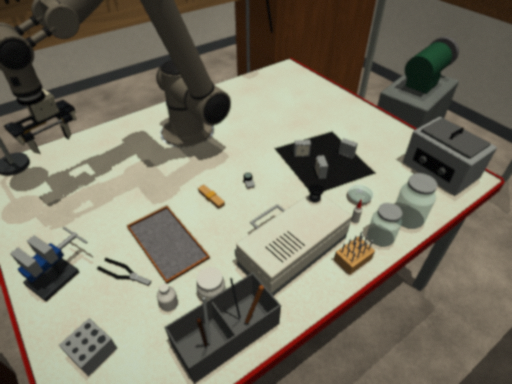

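View pics/top0.png

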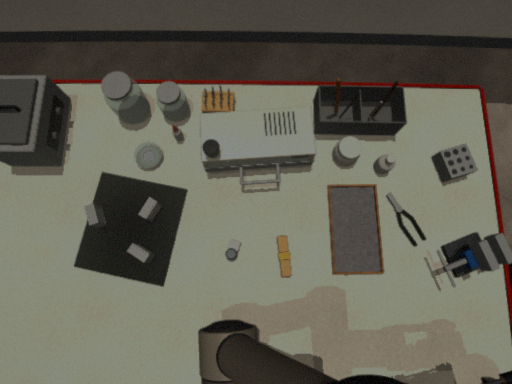

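```bash
python3 - <<'E'
import cv2
a=cv2.imread('pics/top0.png'); b=cv2.imread('pics/scene0.png')
cv2.imwrite('pics/mat0.png',cv2.resize(a[160:300,65:205],None,fx=4.2,fy=4.2,interpolation=cv2.INTER_CUBIC))
cv2.imwrite('pics/box0.png',cv2.resize(a[95:205,190:330],None,fx=5,fy=5,interpolation=cv2.INTER_CUBIC))
cv2.imwrite('pics/smat0.png',cv2.resize(b[120:205,260:380],None,fx=6.5,fy=6.5,interpolation=cv2.INTER_CUBIC))
E
```

```text
(no output)
```

View pics/mat0.png

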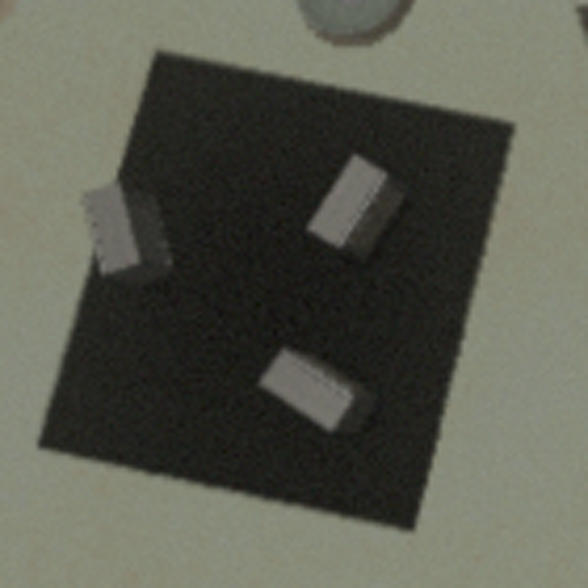

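View pics/box0.png

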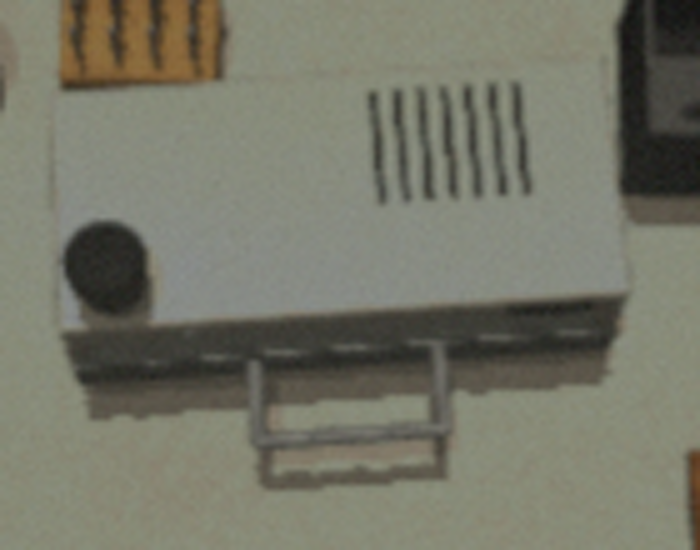

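View pics/smat0.png

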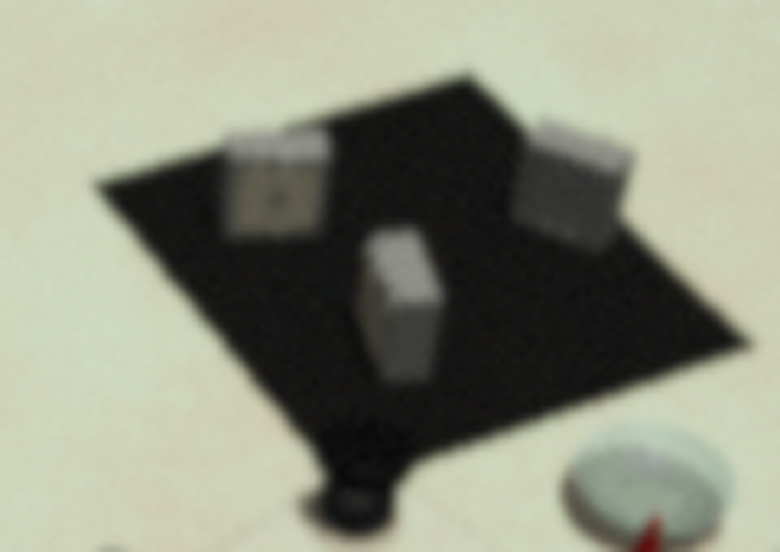

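```bash
cat >> h.py <<'E'
def avg(cam,name,n=6):
    a=np.mean([bot.capture(cam).astype(float) for _ in range(n)],0)
    im=cv2.cvtColor(a.clip(0,255).astype(np.uint8),cv2.COLOR_RGB2BGR); cv2.imwrite(f'pics/{name}.png',im); return im
def crop(im,name,u0,v0,u1,v1,f):
    cv2.imwrite(f'pics/{name}.png',cv2.resize(im[v0:v1,u0:u1],None,fx=f,fy=f,interpolation=cv2.INTER_CUBIC))
def gam(im,g=0.5): return (255*(im/255.0)**g).astype(np.uint8)
E
python3 - <<'E'
from h import *
t=avg('top','topA',8); s=avg('scene','sceneA',8)
crop(gam(t),'matA',70,165,200,300,4.4); crop(gam(s),'smatA',270,125,375,205,7); crop(gam(t),'boxA',190,95,330,205,5)
for n,(u,v,z) in dict(handleL=(242.5,182.5,60),handleR=(278.5,181,60),bl=(203,163,108),br=(315.5,154,108),fl=(201,114,108),fr=(311,106,108),pl=(211,148,152),
 m1=(101.5,172,3),m2=(187,189.5,3),m3=(75,266,3),m4=(163,286,3)).items():
    print(n,at('top',u,v,z))
print(bot.get_obs()['time'])
E
```

```text
handleL [621.6  -6.8  60. ]
handleR [ 627.6 -113.    60. ]
bl [665.4 105.3 108. ]
br [ 696.7 -215.7  108. ]
fl [815.6 117.8 108. ]
fr [ 845.7 -206.4  108. ]
pl [695.2  78.7 152. ]
m1 [664.  440.9   3. ]
m2 [611.  166.8   3. ]
m3 [371.9 491.9   3. ]
m4 [319.3 223.1   3. ]
0.9
```

View pics/matA.png

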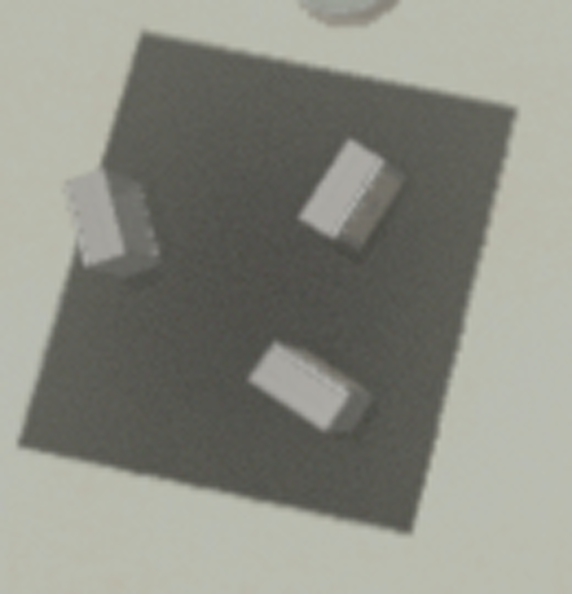

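View pics/smatA.png

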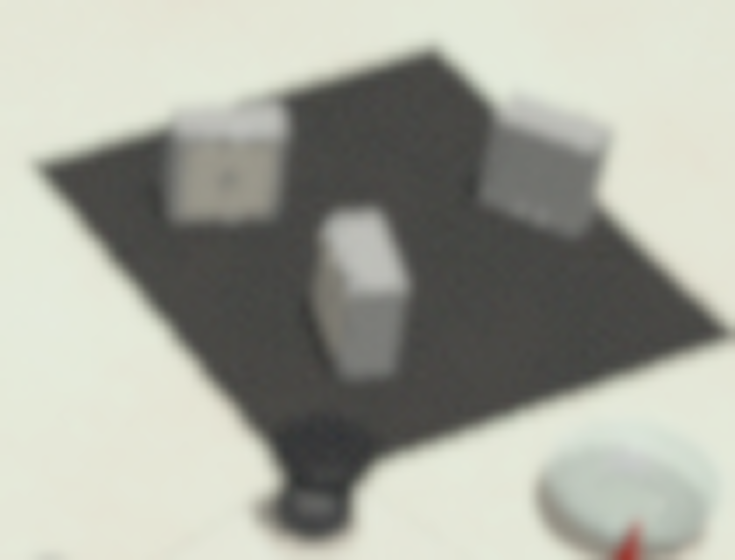

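View pics/boxA.png

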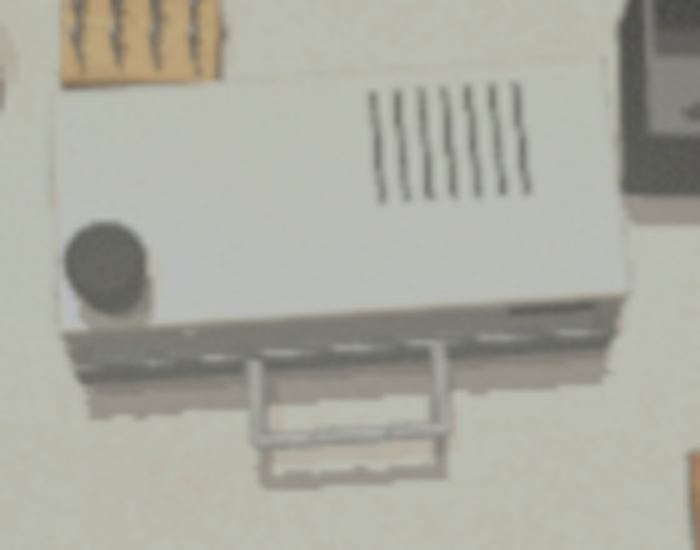

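```bash
cat >> h.py <<'E'
def homog(cam,im,z,x0,x1,y0,y1,mm=1.0):
    # rectified view of plane z: rows = x descending, cols = y descending, mm per px
    xs=np.arange(x1,x0,-mm); ys=np.arange(y1,y0,-mm)
    c=bot.calibration(cam); T=np.array(c['cam_to_world'])
    X,Y=np.meshgrid(xs,ys,indexing='ij'); P=np.stack([X,Y,np.full_like(X,z)],-1)-T[:3,3]
    q=P@T[:3,:3]; x=q[...,0]/q[...,2]; y=q[...,1]/q[...,2]; k=1+c['k1']*(x*x+y*y)
    return cv2.remap(im,(c['fx']*x*k+c['cx']).astype(np.float32),(c['fy']*y*k+c['cy']).astype(np.float32),cv2.INTER_CUBIC)
E
python3 - <<'E'
from h import *
t=cv2.imread('pics/topA.png')
r=homog('top',t,63,300,680,150,510); g=cv2.cvtColor(r,cv2.COLOR_BGR2GRAY)
cv2.imwrite('pics/rectA.png',gam(r))
for n,(u,v,du) in dict(A=(138,253,0),B=(96,215,0),C=(149,209,0)).items(): print(n,at('top',u,v,63))
for th in (75,85,95,105):
    n,l,st,ce=cv2.connectedComponentsWithStats((g>th).astype(np.uint8))
    for i in range(1,n):
        if 800<st[i,4]<3500:
            c,_=cv2.findContours((l==i).astype(np.uint8),0,1); (cx,cy),(w,h),a=cv2.minAreaRect(c[0]); print(th,'x',680-cy,'y',510-cx,w,h,a)
E
```

```text
A [411.7 285.2  63. ]
B [518.3 416.7  63. ]
C [538.2 263.   63. ]
75 x 542.5377349853516 y 267.867919921875 29.81847381591797 60.122589111328125 29.05460548400879
75 x 414.3970642089844 y 285.66175842285156 60.538997650146484 30.18375015258789 30.963756561279297
85 x 542.6095886230469 y 268.1554260253906 27.9715633392334 59.19827651977539 29.47589111328125
85 x 414.45709228515625 y 285.6802520751953 59.157501220703125 28.890872955322266 31.607501983642578
95 x 542.6839447021484 y 268.2311096191406 26.516103744506836 58.08289337158203 29.05460548400879
95 x 414.358154296875 y 285.7159423828125 57.53683853149414 27.310747146606445 31.504268646240234
105 x 542.6933898925781 y 268.44810485839844 25.156301498413086 56.33457946777344 29.05460548400879
105 x 414.40765380859375 y 285.206298828125 55.75735092163086 26.1705379486084 32.19573211669922
```

View pics/rectA.png

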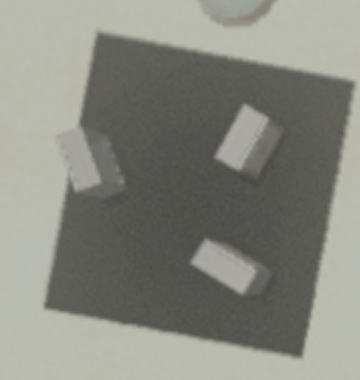

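```bash
python3 -m inch '[3.4,3.0,0,0,0,5.5,-0.1, 6.8,6.0,0,0,0,11,-0.1, 10.2,9.0,0,0,0,16.5,-0.1, 13.6,12.0,0,0,0,22,-0.1, 17,15,0,0,0,27.5,-0.1]'; python3 -m inch '[3.4,3.0,0,0,0,5.5,-0.1, 6.8,6.0,0,0,0,11,-0.1, 10.2,9.0,0,0,0,16.5,-0.1, 13.6,12.0,0,0,0,22,-0.1, 17,15,0,0,0,27.5,-0.1]'
```

```text
time: 1.4
tool_pos: [286.6, -360.9, 226.9]
tcp_rot: [3.141, 0.0, 0.705]
contact_force: [1.1, 0.9, 0.3]
grip_width: 56.6
time: 1.9
tool_pos: [457.8, -209.4, 227.1]
tcp_rot: [3.14, 0.0, 1.189]
contact_force: [1.1, -0.7, -0.5]
grip_width: 41.4
```

```bash
python3 -m inch '[3.4,3.0,-1,0,0,5.5,-0.1, 6.8,6.0,-2,0,0,11,-0.1, 10.2,9.0,-4,0,0,16.5,-0.1, 13.6,12.0,-6,0,0,22,-0.1, 16.7,14.9,-8,0,0,27.3,-0.1]'; python3 -m inch '[0,0,-2,0,0,0,-0.1, 0,0,-4,0,0,0,-0.1, 0,0,-6,0,0,0,-0.1,0,0,-6,0,0,0,-0.1,0,0,-6,0,0,0,-0.1]'; python3 - <<'E'
from h import *
t=avg('top','top2',2); s=avg('scene','scene2',2); crop(gam(t),'box2',190,95,330,205,5); crop(gam(s),'sbox2',220,180,360,290,5)
E
```

```text
time: 2.4
tool_pos: [626.3, -58.8, 146.3]
tcp_rot: [3.14, 0.0, 1.67]
contact_force: [-0.2, -1.3, 1.1]
grip_width: 41.1
time: 2.9
tool_pos: [626.4, -58.9, 86.6]
tcp_rot: [3.14, 0.0, 1.67]
contact_force: [0.6, 0.6, -0.1]
grip_width: 41.4
```

View pics/sbox2.png

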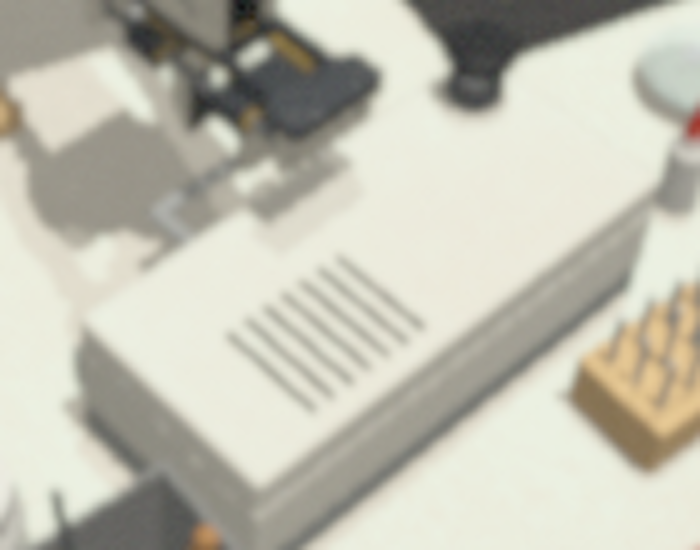

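View pics/box2.png

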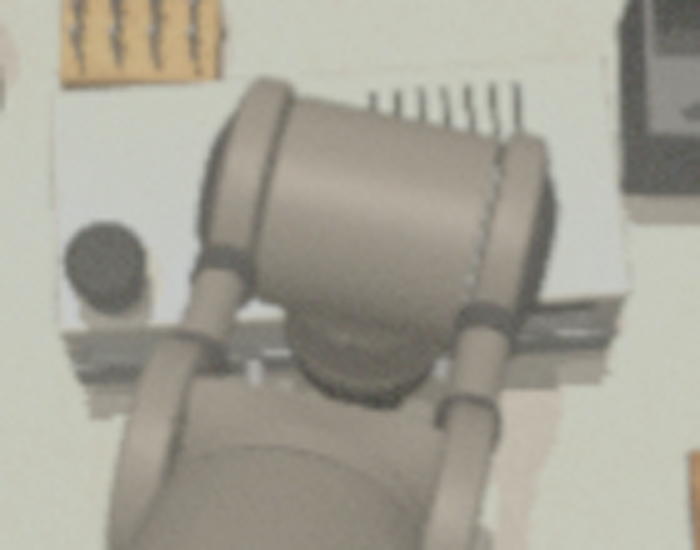

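```bash
python3 -m inch '[-0.1,-0.1,-2,0,0,0,-0.1, -0.1,-0.1,-3.5,0,0,0,-0.1, -0.1,-0.1,-3.5,0,0,0,-1,-0.1,-0.1,-3.5,0,0,0,-1,-0.1,-0.1,-3.5,0,0,0,-1]';python3 -m inch '[0,0,0,0,0,0,-1, 0,0,0,0,0,0,-1, 0,0,0,0,0,0,-1,0,0,0,0,0,0,-1,0,0,0,0,0,0,-1]'
```

```text
time: 3.6
tool_pos: [626.8, -60.3, 54.1]
tcp_rot: [3.135, 0.002, 1.67]
contact_force: [-0.6, 0.2, -0.1]
grip_width: 22.0
time: 4.1
tool_pos: [627.2, -60.3, 55.0]
tcp_rot: [3.134, 0.002, 1.67]
contact_force: [-2.1, 0.1, 5.2]
grip_width: 9.0
```

```bash
python3 -m inch '[-2,-0.19,0,0,0,0,-1, -5,-0.47,0,0,0,0,-1, -8,-0.76,0,0,0,0,-1,-11,-1.04,0,0,0,0,-1,-14,-1.32,0,0,0,0,-1]';python3 -m inch '[-0.7,-0.07,0,0,0,0,-1, -1.4,-0.13,0,0,0,0,-1, -1.7,-0.16,0,0,0,0,-1,-1.7,-0.16,0,0,0,0,-1,-1.7,-0.16,0,0,0,0,-1]'
```

```text
time: 4.6
tool_pos: [487.0, -72.4, 55.0]
tcp_rot: [3.132, 0.001, 1.669]
contact_force: [3.8, 6.4, -0.2]
grip_width: 8.9
time: 5.1
tool_pos: [470.1, -73.7, 55.0]
tcp_rot: [3.133, 0.0, 1.669]
contact_force: [-1.7, 3.6, 1.6]
grip_width: 8.8
```

```bash
python3 -m inch '[0,0,0,0,0,0,-0.1, 0,0,0,0,0,0,-0.1, 0,0,3,0,0,0,-0.1, 0,0,7,0,0,0,-1, 0,0,12,0,0,0,-1]'; python3 -m inch '[-0.1,3,0,0,0,5,-1, -0.3,7,0,0,0,11,-1, -0.5,11.5,0,0,0,18,-1, -0.8,16,0,0,0,24,-1, -1,20,0,0,0,30,-1]'; python3 - <<'E'
from h import *
t=avg('top','top3',2); s=avg('scene','scene3',2); crop(gam(t),'box3',180,95,330,225,4.6)
E
```

```text
time: 5.6
tool_pos: [469.4, -73.7, 175.2]
tcp_rot: [3.135, -0.001, 1.669]
contact_force: [0.9, -0.0, -0.7]
grip_width: 21.5
time: 6.1
tool_pos: [459.4, 128.0, 175.4]
tcp_rot: [3.135, 0.0, 2.197]
contact_force: [1.7, 0.8, -0.8]
grip_width: 0.3
```

View pics/box3.png

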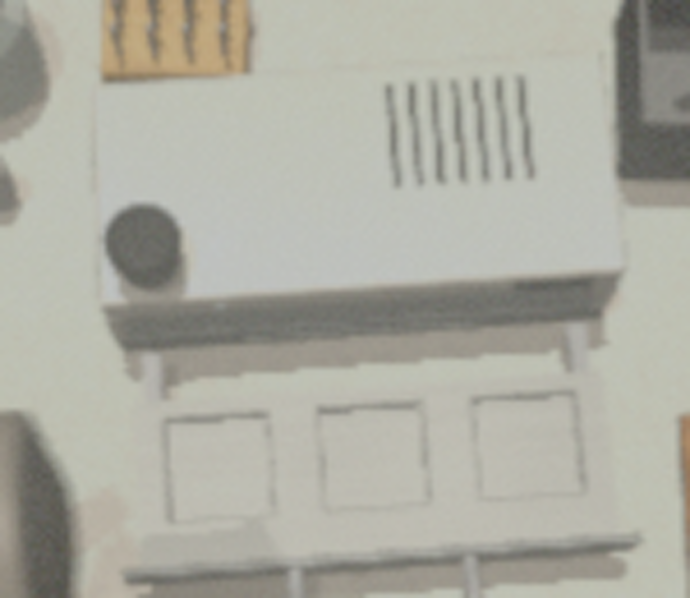

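View pics/scene3.png

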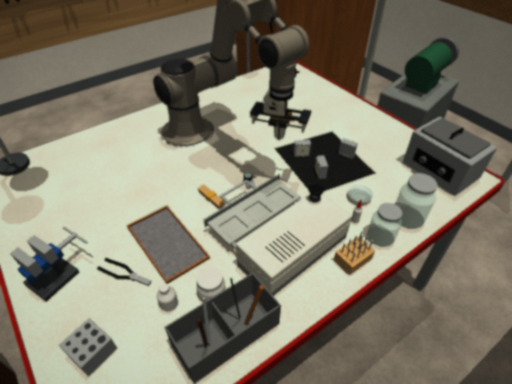

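```bash
python3 - <<'E'
from h import *
Q=[[(165,418),(270,412),(274,515),(170,522)],[(318,409),(424,402),(430,502),(325,510)],[(472,397),(577,391),(584,492),(480,500)]]
C=[]
for q in Q:
    P=np.array([at('top',180+u/4.6,95+v/4.6,48) for u,v in q]); C.append(P.mean(0)); print(P[:,:2].tolist(),P.mean(0))
d=C[0]-C[2]; print(np.degrees(np.arctan2(-d[0],d[1])),np.linalg.norm(d))
im=cv2.imread('pics/top3.png')
r=homog('top',im,48,480,700,-260,120,0.5); cv2.imwrite('pics/rdr.png',gam(r))
E
```

```text
[[613.2, 72.7], [618.1, 4.8], [550.5, 0.8], [545.0, 67.1]] [581.7   36.35  48.  ]
[[620.5, -26.3], [626.1, -95.0], [560.2, -98.9], [554.1, -31.7]] [590.225 -62.975  48.   ]
[[629.9, -126.2], [634.8, -194.5], [568.0, -197.8], [561.9, -130.9]] [ 598.65 -162.35   48.  ]
4.875782703011083 199.42164501377476
```

View pics/rdr.png

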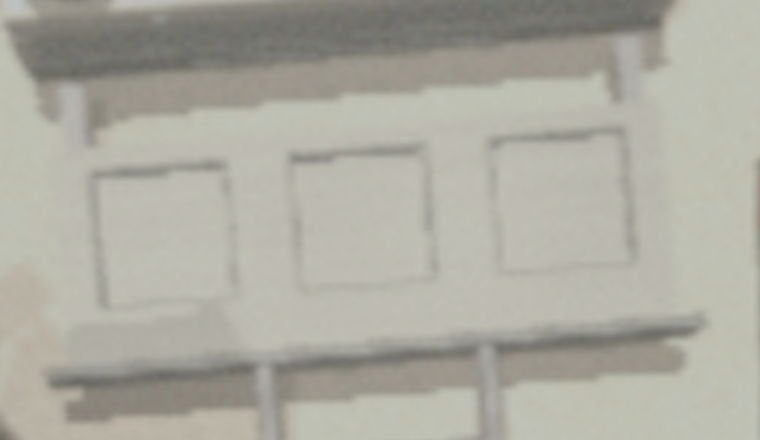

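```bash
python3 -m inch '[-0.2,3.5,0,0,0,5.6,-1, -0.5,7,0,0,0,11.2,-1, -0.8,10.5,0,0,0,17,-1, -1.1,13.7,-3,0,0,22.6,-1, -1.1,13.7,-7.5,0,0,22.6,-1]'; python3 - <<'E'
from h import *
t=avg('top','top4',3); crop(gam(t),'mat4',70,165,220,300,4.4)
E
```

```text
time: 6.8
tool_pos: [451.2, 266.1, 101.5]
tcp_rot: [3.129, 0.005, 2.592]
contact_force: [1.6, 0.7, -0.8]
grip_width: 0.4
```

View pics/mat4.png

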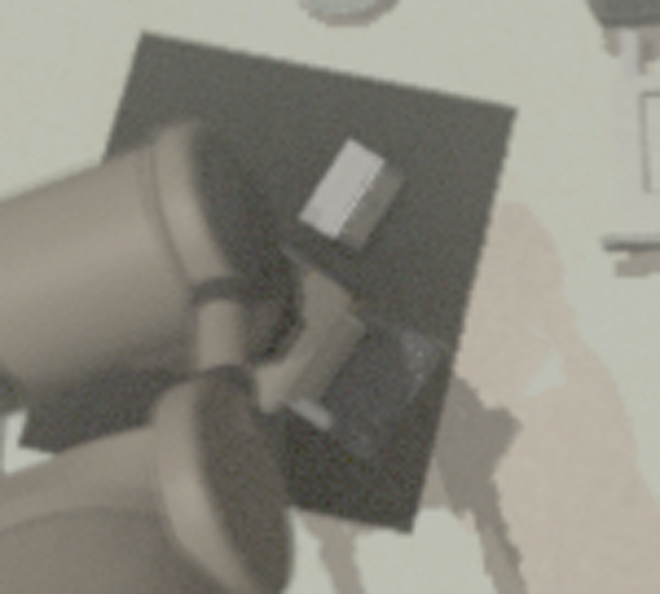

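```bash
python3 -m inch '[-0.2,-0.1,-3,0,0,0,-1, -0.2,-0.1,-5.4,0,0,0,-1, -0.2,-0.1,-5.4,0,0,0,-1, -1.1,0.4,-5.4,0,0,0,-1, -1.9,0.9,-5.4,0,0,0,-1]'; python3 -m inch '[-0.7,0.43,0,0,0,0,-1, -1.4,0.86,0,0,0,0,-1, -2.1,1.28,0,0,0,0,-1, -2.8,1.7,0,0,0,0,-1, -2.8,1.7,0,0,0,0,-1]'; python3 -m inch '[0,0,2,0,0,0,-1, 1,-0.6,5,0,0,0,-1, 4,-4,7,0,0,0,-1, 8,-8,7,0,0,0,-1, 11,-12,7,0,0,0,-1]';  python3 - <<'E'
from h import *
t=avg('top','top5',3); crop(gam(t),'mat5',70,165,220,300,4.4)
E
```

```text
time: 7.45
tool_pos: [429.4, 271.1, 46.5]
tcp_rot: [3.138, -0.001, 2.585]
contact_force: [0.8, -0.1, -0.2]
grip_width: 0.5
time: 7.95
tool_pos: [400.2, 288.7, 46.4]
tcp_rot: [3.139, -0.002, 2.586]
contact_force: [-0.7, -0.5, 0.4]
grip_width: 0.4
time: 8.45
tool_pos: [508.1, 173.0, 117.4]
tcp_rot: [3.137, 0.0, 2.588]
contact_force: [1.5, 0.2, -0.4]
grip_width: 0.4
```

View pics/mat5.png

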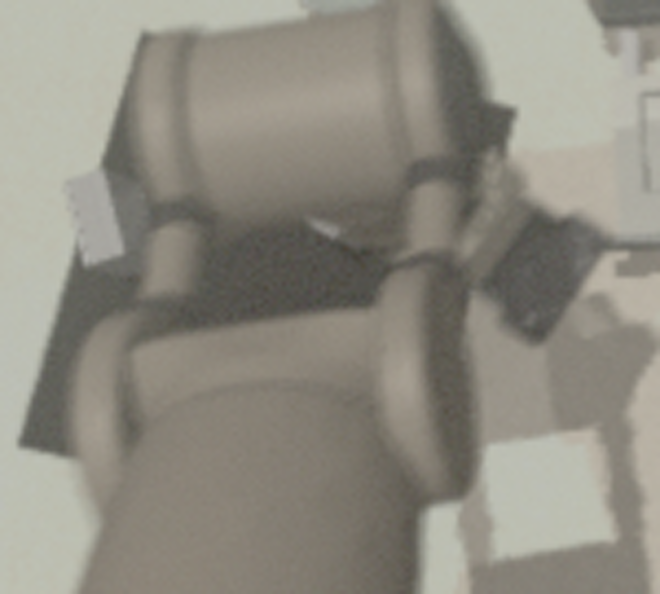

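```bash
python3 -m inch '[0.6,2.7,0,0,0,1.5,-1, 1.2,5.5,-2,0,0,2.6,-1, 1.2,5.5,-5,0,0,2.6,-1, 1.2,5.5,-7.1,0,0,2.6,-1, 1.2,5.5,-7.1,0,0,2.6,-1]'; python3 -m inch '[0.5,0.9,0,0,0,0,-1, 0.95,1.7,0,0,0,0,-1, 1.4,2.5,0,0,0,0,-1, 1.85,3.3,0,0,0,0,-1, 2.3,4.1,0,0,0,0,-1]';  python3 -m inch '[0,0,0,0,0,0,-1, 0,0,2,0,0,0,-1, -2,-4,5,0,0,0,-1, -4,-9,8,0,0,0,-1, -5.5,-14,10,0,0,0,-1]'; python3 -m inch '[-1,-4.5,0,0,0,0,0.7, -2,-9,0,0,0,0,0.7, -3,-13,0,0,0,0,0.7,-3,-17,0,0,0,0,0.7,-3,-17,0,0,0,0,0.7]'; python3 - <<'E'
from h import *
t=avg('top','top6',3); crop(gam(t),'mat6',70,165,220,300,4.4); s=avg('scene','scene6',3);crop(gam(s),'smat6',270,125,375,205,7)
E
```

```text
time: 9.1
tool_pos: [516.6, 226.9, 42.1]
tcp_rot: [-3.14, -0.006, 2.628]
contact_force: [-0.1, -0.0, 0.0]
grip_width: 0.6
time: 9.6
tool_pos: [540.4, 268.9, 42.7]
tcp_rot: [-3.141, -0.006, 2.629]
contact_force: [-0.8, -0.3, 0.1]
grip_width: 0.2
time: 10.1
tool_pos: [490.7, 146.7, 135.8]
tcp_rot: [-3.141, -0.005, 2.63]
contact_force: [1.0, -0.6, 0.8]
grip_width: 0.7
time: 10.6
tool_pos: [460.8, -27.3, 136.2]
tcp_rot: [-3.141, -0.003, 2.625]
contact_force: [0.7, 1.1, 0.8]
grip_width: 35.9
```

View pics/mat6.png

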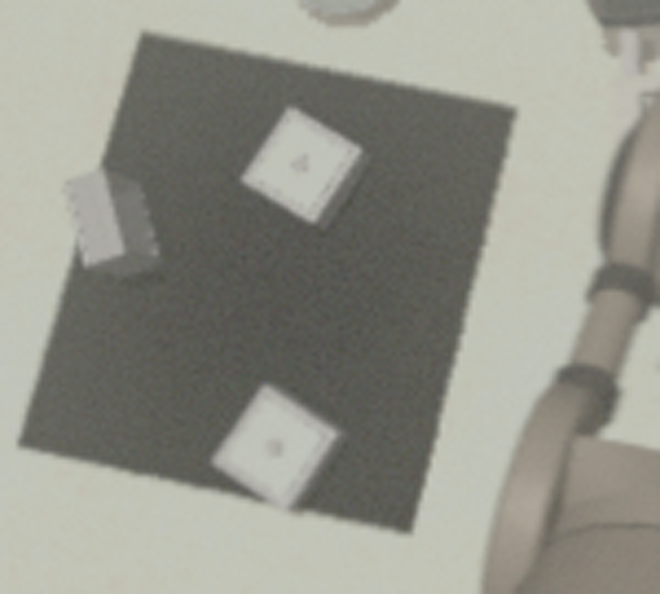

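View pics/smat6.png

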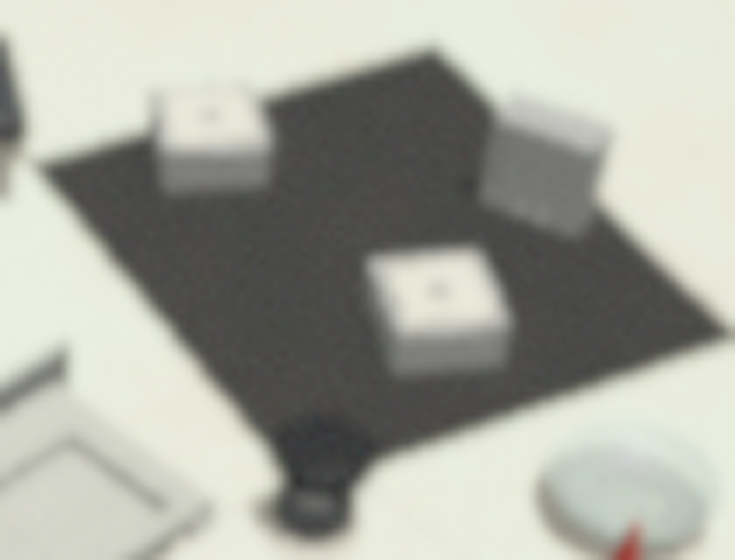

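```bash
cat >> h.py <<'E'
def quad(cam,pts,z,u0,v0,f):
    P=np.array([at(cam,u0+u/f,v0+v/f,z) for u,v in pts])[:,:2]; c=P.mean(0)
    e=(P[1]-P[0]+P[2]-P[3])/2; g=(P[2]-P[1]+P[3]-P[0])/2
    a=np.degrees(np.arctan2(e[1],e[0]))%90; b=np.degrees(np.arctan2(g[1],g[0]))%90
    return c.round(1),round(a,1),round(b,1),np.linalg.norm(e).round(1),np.linalg.norm(g).round(1)
E
python3 - <<'E'
from h import *
t=cv2.imread('pics/top6.png')
print('A',quad('top',[(268,382),(342,435),(290,511),(211,461)],31,70,165,4.4))
print('C',quad('top',[(292,106),(364,152),(316,224),(241,180)],31,70,165,4.4))
r=homog('top',t,31,300,680,150,510); g=cv2.cvtColor(r,cv2.COLOR_BGR2GRAY)
for th in (100,110,120):
    n,l,st,ce=cv2.connectedComponentsWithStats((g>th).astype(np.uint8))
    for i in range(1,n):
        if 1500<st[i,4]<4600:
            c,_=cv2.findContours((l==i).astype(np.uint8),0,1); (cx,cy),(w,h),a=cv2.minAreaRect(c[0]); print(th,'x',680-cy,'y',510-cx,w,h,a)
E
```

```text
A (array([373.7, 306.7]), np.float64(58.8), np.float64(57.6), np.float64(62.5), np.float64(60.2))
C (array([562.6, 304.5]), np.float64(60.1), np.float64(59.6), np.float64(61.3), np.float64(59.3))
100 x 564.5176696777344 y 306.9359130859375 58.739051818847656 58.36297607421875 29.577838897705078
110 x 564.4022216796875 y 307.04200744628906 57.30524826049805 57.070194244384766 29.577836990356445
120 x 564.2547225952148 y 306.8584899902344 55.94606018066406 55.94606399536133 29.05460548400879
```

```bash
python3 -m inch '[1.5,4.7,0,0,0,0,0.7, 3,9.4,0,0,0,0,0.7, 4.5,14.1,0,0,0,0,0.7, 6,18.8,0,0,0,0,0.7, 7.5,23.5,0,0,0,0,0.7]'; python3 -m inch '[1.4,4.7,0,0,0,0,0.7, 2.8,9.8,-2,0,0,0,0.7, 2.8,9.8,-6,0,0,0,0.7, 2.8,9.8,-8,0,0,0,0.7, 2.8,9.8,-8,0,0,0,0.7]'
```

```text
time: 11.4
tool_pos: [535.4, 216.3, 135.7]
tcp_rot: [-3.141, -0.005, 2.634]
contact_force: [0.8, -1.8, -0.2]
grip_width: 78.2
time: 11.9
tool_pos: [560.1, 315.1, 51.5]
tcp_rot: [-3.135, -0.01, 2.637]
contact_force: [0.2, 1.0, 0.1]
grip_width: 78.3
```

```bash
python3 -m inch '[0.35,-0.9,0,0,0,0,0.7, 0.35,-0.9,-2,0,0,0,0.7, 0.35,-0.9,-3.5,0,0,0,0.7, 0.35,-0.9,-3.5,0,0,0,0.7, 0.35,-0.9,-3.5,0,0,0,-1]';  python3 -m inch '[0,0,0,0,0,0,-1,0,0,0,0,0,0,-1,0,0,0,0,0,0,-1,0,0,0,0,0,0,-1,0,0,0,0,0,0,-1]'
```

```text
time: 12.4
tool_pos: [564.0, 306.0, 17.2]
tcp_rot: [-3.135, -0.01, 2.637]
contact_force: [-0.1, 0.2, 0.8]
grip_width: 73.7
time: 12.9
tool_pos: [564.8, 306.3, 18.5]
tcp_rot: [-3.137, -0.008, 2.637]
contact_force: [0.5, -0.6, 5.8]
grip_width: 59.6
```

```bash
python3 -m inch '[0,0,3,0,0,0,-1, 0,-1,7,0,0,0,-1, 0.2,-4,11,0,0,6,-1, 0.5,-8,12,0,0,13,-1, 0.8,-13,12,0,0,20,-1]';  python3 -m inch '[0.3,-4.5,0,0,0,5,-1,0.6,-9,0,0,0,10,-1,0.8,-14,0,0,0,14,-1,0.8,-14,0,0,0,14,-1,0.8,-14,-3,0,0,14,-1]'
```

```text
time: 13.4
tool_pos: [573.7, 176.6, 141.1]
tcp_rot: [-3.139, -0.003, 2.993]
contact_force: [0.9, -0.2, -2.3]
grip_width: 59.6
time: 13.9
tool_pos: [584.3, 34.8, 114.2]
tcp_rot: [-3.138, 0.004, -3.049]
contact_force: [0.6, -0.0, -0.9]
grip_width: 60.0
```

```bash
python3 - <<'E'
from h import *
s=shot('scene','scene7');t=avg('top','top7',2); print(bot.get_obs()['tool_pos'],bot.get_obs()['tcp_rot'])
crop(gam(cv2.imread('pics/scene7.png')),'s7',180,90,340,230,4.5)
E
```

```text
[580.04179398  36.99803183 109.42200248] [-3.14007059 -0.00856641 -3.04577854]
```

View pics/s7.png

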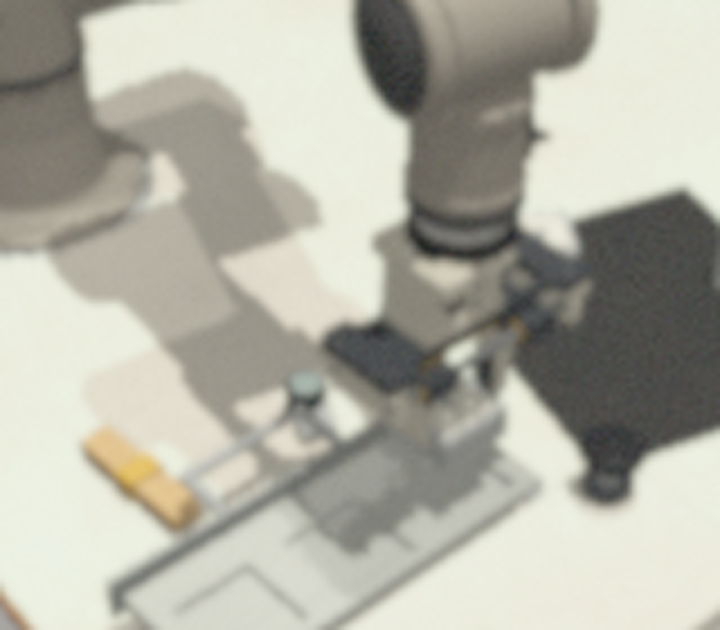

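```bash
python3 -m inch '[0.15,-0.05,-1.5,0,0.4,-0.5,-1, 0.15,-0.05,-3,0,0.4,-0.5,-1, 0.15,-0.05,-4,0,0.4,-0.5,-1, 0.15,-0.05,-4.5,0,0.4,-0.5,-1, 0.15,-0.05,-4.5,0,0.4,-0.5,-1]'; python3 -m inch '[0,0,-0.2,0,0,0,-1, 0,0,-0.4,0,0,0,-1,  0,0,-0.6,0,0,0,-1, 0,0,-0.8,0,0,0,-1, 0,0,-0.8,0,0,0,-1]'; python3 - <<'E'
from h import *
t=avg('scene','s8',2); o=bot.get_obs(); print(o['tool_pos'],o['tcp_rot'],o['contact_force'])
crop(gam(t),'s8c',200,140,340,240,5)
E
```

```text
time: 14.55
tool_pos: [581.4, 36.9, 64.0]
tcp_rot: [-3.141, -0.016, -3.054]
contact_force: [-0.4, -0.2, -1.3]
grip_width: 59.8
time: 15.05
tool_pos: [581.4, 36.9, 55.8]
tcp_rot: [-3.141, -0.016, -3.054]
contact_force: [0.6, 0.9, -2.1]
grip_width: 59.8
[581.36558228  36.88241617  55.92014753] [-3.1409825  -0.01645092 -3.05427909] [-0.12805369  0.33064387 -2.1919049 ]
```

View pics/s8c.png

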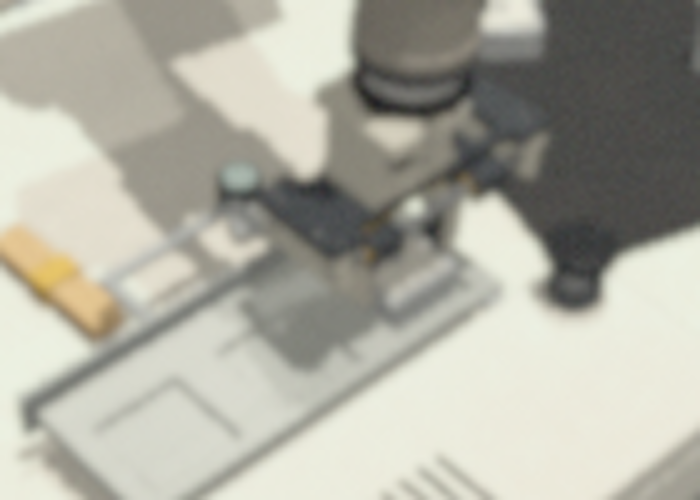

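```bash
python3 -m inch '[0,0,0,0,0,0,0.65, 0,0,0,0,0,0,0.65,  0,0,0.5,0,0,0,0.65, 0,0,4,0,-0.9,0,0.65, 0,0,8,0,-0.9,0,0.65]';  python3 -m inch '[-3,3,0,0,0,-4,0.7, -6.2,7,0,0,0,-9,0.7, -9.3,11,0,0,0,-13,0.7, -12.4,15,0,0,0,-18,0.7, -15,18.5,0,0,0,-23,0.7]'; python3 - <<'E'
from h import *
t=avg('top','t9',3); o=bot.get_obs(); print(o['tool_pos'],o['tcp_rot'])
crop(gam(t),'t9c',180,120,330,225,4.6)
E
```

```text
time: 15.65
tool_pos: [580.2, 36.9, 135.9]
tcp_rot: [-3.14, -0.004, -3.054]
contact_force: [1.2, 0.4, -1.1]
grip_width: 75.8
time: 16.15
tool_pos: [428.8, 223.2, 136.6]
tcp_rot: [-3.141, -0.003, 2.824]
contact_force: [0.9, 0.6, -0.2]
grip_width: 78.4
[428.83617748 223.70780227 136.5994869 ] [-3.14054837 -0.00344243  2.83221875]
```

View pics/t9c.png

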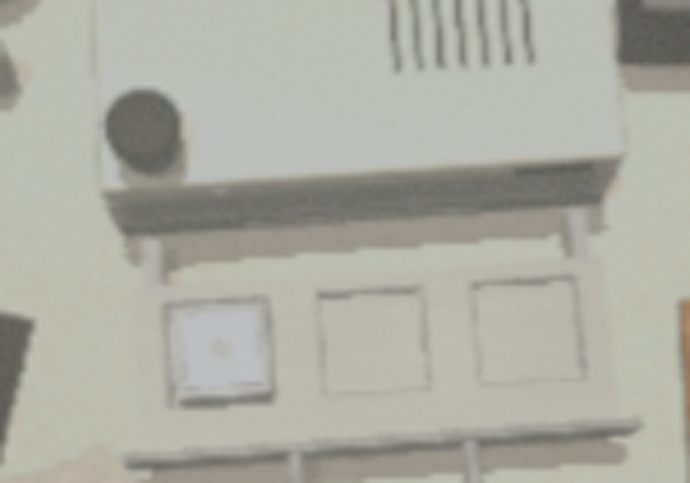

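```bash
python3 - <<'E'
from h import *
t=cv2.imread('pics/t9.png');crop(gam(t),'t9m',60,160,220,305,4)
s=avg('scene','s9',2); crop(gam(s),'s9c',250,110,390,205,5)
E
```

```text
(no output)
```

View pics/t9m.png

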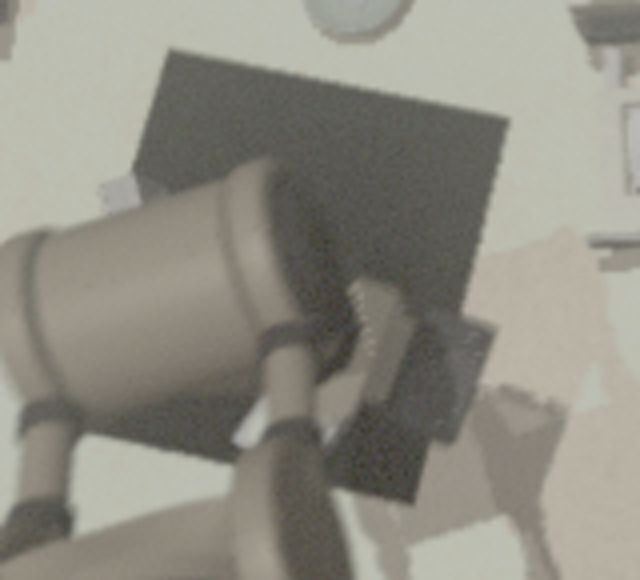

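View pics/s9c.png

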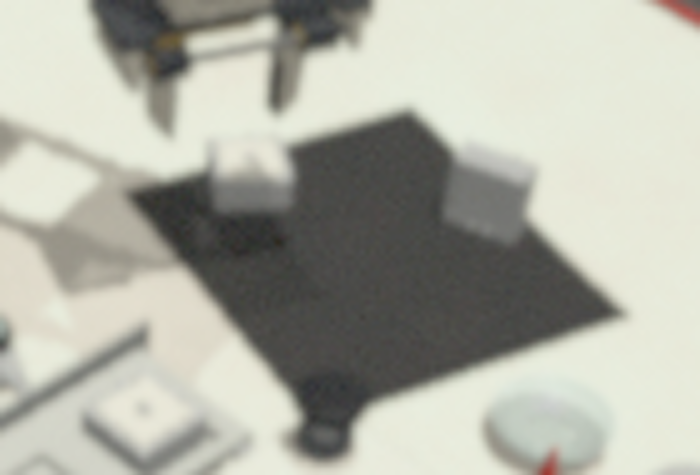

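```bash
python3 -m inch '[-1.5,2.5,0,0,0,-4,0.7, -3.2,5,0,0,0,-8,0.7, -5.4,8.4,-2,0,0,-14,0.7, -5.4,8.4,-6,0,0,-14,0.7, -5.4,8.4,-9,0,0,-14,0.7]';python3 -m inch '[0,0,0,0,0,0,0.7,0,0,0,0,0,0,0.7,0,0,0,0,0,0,0.7,0,0,0,0,0,0,0.7,0,0,0,0,0,0,0.7]'
```

```text
time: 16.9
tool_pos: [377.4, 305.6, 45.2]
tcp_rot: [-3.141, -0.002, 2.585]
contact_force: [0.5, -0.4, 0.3]
grip_width: 78.0
time: 17.4
tool_pos: [378.3, 305.8, 46.4]
tcp_rot: [3.14, -0.001, 2.585]
contact_force: [-0.3, 0.0, -0.0]
grip_width: 77.9
```

```bash
python3 -m inch '[-0.38,0.17,-1.5,0,0,0,0.7,-0.38,0.17,-3.25,0,0,0,0.7,-0.38,0.17,-3.25,0,0,0,0.7,-0.38,0.17,-3.25,0,0,0,-1,-0.38,0.17,-3.25,0,0,0,-1]';python3 -m inch '[0,0,0,0,0,0,-1,0,0,0,0,0,0,-1,0,0,0,0,0,0,-1,0,0,0,0,0,0,-1,0,0,0,0,0,0,-1]'
```

```text
time: 17.9
tool_pos: [375.1, 307.8, 14.8]
tcp_rot: [3.139, -0.0, 2.585]
contact_force: [-0.2, 0.2, 1.1]
grip_width: 66.6
time: 18.4
tool_pos: [375.4, 308.0, 15.3]
tcp_rot: [3.138, 0.0, 2.585]
contact_force: [-0.3, -0.3, 5.9]
grip_width: 59.4
```

```bash
python3 -m inch '[0,0,3,0,0,0,-1, 0,0,7,0,0,0,-1, 1.5,-2.6,11,0,0,3,-1, 4,-6.5,12,0,0,7,-1, 6.5,-10.5,12,0,0,12,-1]';  python3 -m inch '[2.4,-4.2,0,0,0,4,-1,4.8,-8.4,0,0,0,8,-1,7.2,-12.6,0,0,0,12,-1,9.6,-16.8,0,0,0,17,-1,12,-21,0,0,0,21,-1]'; python3 -m inch '[1.5,-3,0,0,0,2,-1, 3,-5.6,0,0,0,4,-1, 3,-5.6,-2,0,0,4,-1,3,-5.6,-4.5,0,0,4,-1,3,-5.6,-4.5,0,0,4,-1]'
```

```text
time: 18.9
tool_pos: [441.9, 202.6, 137.6]
tcp_rot: [3.135, 0.004, 2.8]
contact_force: [0.7, -0.0, -1.1]
grip_width: 60.2
time: 19.4
tool_pos: [562.2, -9.3, 137.3]
tcp_rot: [3.135, 0.003, -3.114]
contact_force: [1.1, 0.8, -0.7]
grip_width: 59.7
time: 19.9
tool_pos: [589.6, -65.0, 88.6]
tcp_rot: [3.132, -0.004, -3.045]
contact_force: [-0.7, 0.5, -1.9]
grip_width: 59.9
```

```bash
python3 -m inch '[0.05,0.2,-1,0,0,-0.5,-1, 0.05,0.2,-2,0,0,-0.5,-1, 0.05,0.2,-2.5,0,0,-0.5,-1, 0.05,0.2,-2.5,0,0,-0.5,-1, 0.05,0.2,-2.5,0,0,-0.5,-1]'; python3 -m inch '[0,0,-0.3,0,0,0,-1, 0,0,-0.6,0,0,0,-1,  0,0,-0.9,0,0,0,-1, 0,0,-1.0,0,0,0,-1, 0,0,-1.0,0,0,0,-1]'; python3 - <<'E'
from h import *
t=avg('scene','s10',2); o=bot.get_obs(); print(o['tool_pos'],o['tcp_rot'],o['contact_force'])
crop(gam(t),'s10c',200,140,340,240,5)
E
```

```text
time: 20.4
tool_pos: [590.4, -62.9, 64.0]
tcp_rot: [3.132, -0.004, -3.053]
contact_force: [1.0, -0.3, -1.3]
grip_width: 59.8
time: 20.9
tool_pos: [590.5, -62.7, 53.9]
tcp_rot: [3.132, -0.003, -3.053]
contact_force: [1.5, 2.8, -1.5]
grip_width: 59.8
[590.40566394 -62.7104047   53.91813941] [ 3.1317335  -0.0035411  -3.05325544] [ 2.11190074  3.06784232 -0.01634276]
```

View pics/s10c.png

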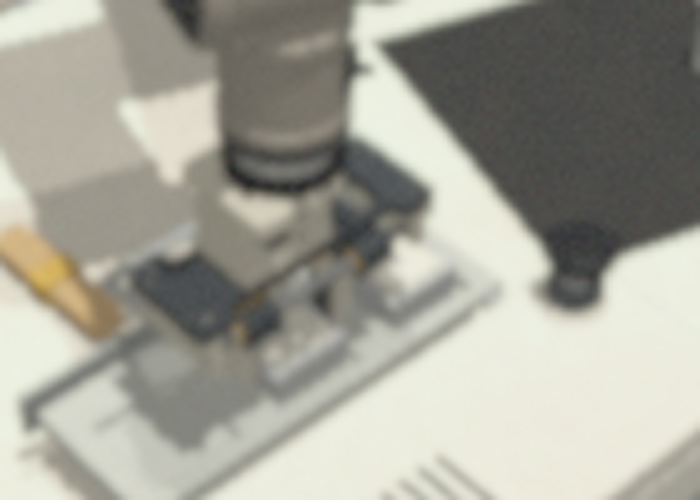

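```bash
python3 -m inch '[0,0,0,0,0,0,0.5, 0,0,0,0,0,0,0.5,  0,0,0.5,0,0,0,0.5, 0,0,4,0,0,0,0.5, -4,3,8,0,0,0,-1]';  python3 -m inch '[-3,2,0,0,0,0,-1,-6,4,0,0,0,0,-1,-9,6,0,0,0,0,-1,-9,6,0,0,0,0,-1,-9,6,0,0,0,0,-1]'; python3 - <<'E'
from h import *
t=avg('top','t11',3); s=avg('scene','s11',3);o=bot.get_obs(); print(o['tool_pos'],o['tcp_rot'])
crop(gam(t),'t11c',60,95,330,300,2.9); crop(gam(s),'s11c',250,110,390,205,5)
E
```

```text
time: 21.5
tool_pos: [561.6, -41.5, 126.2]
tcp_rot: [3.134, -0.001, -3.056]
contact_force: [0.8, 0.7, 1.8]
grip_width: 64.5
time: 22.0
tool_pos: [472.0, 18.5, 127.0]
tcp_rot: [3.134, 0.001, -3.055]
contact_force: [0.5, -0.0, 0.7]
grip_width: 25.1
[472.17264627  17.97493436 126.00271116] [ 3.13355296e+00 -6.49608463e-04 -3.05636830e+00]
```

View pics/t11c.png

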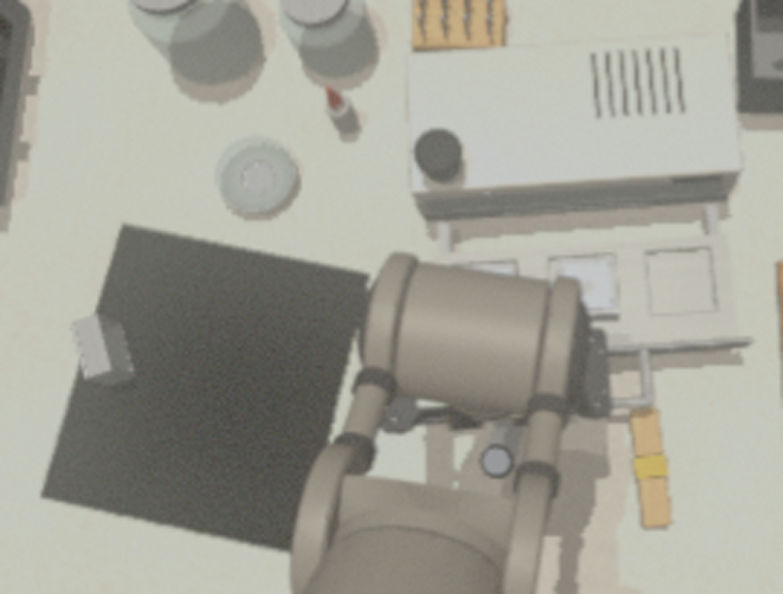

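View pics/s11c.png

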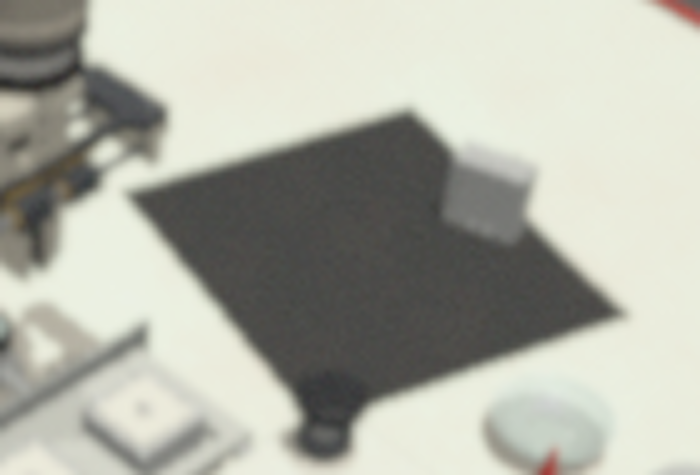

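```bash
python3 - <<'E'
from h import *
im=cv2.imread('pics/t11.png'); crop(gam(im),'b11',75,190,125,240,12)
print(quad('top',[(72,322),(96,313),(116,372),(92,380)],63,60,95,2.9))
s=cv2.imread('pics/s11.png'); print('Bface',s[150,347],'A before',cv2.imread('pics/sceneA.png')[152,301])
E
```

```text
(array([519.6, 427.6]), np.float64(21.0), np.float64(24.4), np.float64(25.2), np.float64(64.6))
Bface [54 56 56] A before [72 84 87]
```

View pics/b11.png

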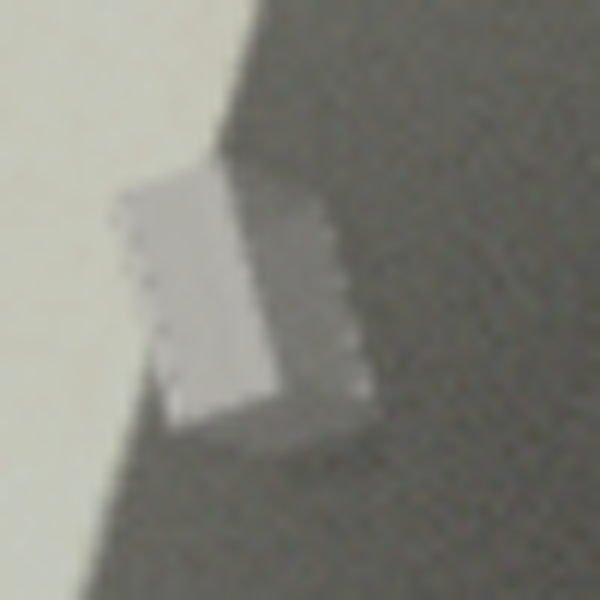

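```bash
python3 - <<'E'
from h import *
print(quad('top',[(113,195),(228,158),(283,390),(172,432)],63,75,190,12))
E
```

```text
(array([519.8, 430. ]), np.float64(20.6), np.float64(19.5), np.float64(28.5), np.float64(60.5))
```

```bash
python3 -m inch '[0.3,4.5,0,0,0,1.5,-1,0.6,9,0,0,0,3,-1,0.9,13.5,0,0,0,4.5,-1,1.2,18,0,0,0,6,-1,1.5,22.7,0,0,0,7.5,-1]'; python3 -m inch '[0.3,4.5,0,0,0,1.5,-1,0.6,9,0,0,0,3,-1,0.9,13.5,0,0,0,4.5,-1,1.2,18,0,0,0,6,-1,1.7,22.8,0,0,0,7.5,-1]';python3 -m inch '[0,0,0,0,0,0,-1,0,0,-3,0,0,0,-1,0,0,-6,0,0,0,-1,0,0,-7,0,0,0,-1,0,0,-7,0,0,0,-1]'
```

```text
time: 22.8
tool_pos: [487.6, 246.4, 125.8]
tcp_rot: [3.134, -0.001, -2.925]
contact_force: [0.6, -1.5, -0.0]
grip_width: 0.6
time: 23.3
tool_pos: [504.7, 475.9, 125.4]
tcp_rot: [3.134, -0.001, -2.794]
contact_force: [0.4, -0.1, 1.1]
grip_width: 0.5
time: 23.8
tool_pos: [504.2, 474.7, 53.4]
tcp_rot: [3.136, -0.005, -2.794]
contact_force: [0.4, -0.1, 0.3]
grip_width: 0.5
```

```bash
python3 -m inch '[0,0,-0.7,0,0,0,-1,0.35,-1,-0.7,0,0,0,-1,0.7,-1.9,-0.7,0,0,0,-1,1.0,-2.8,-0.7,0,0,0,-1,1.3,-3.7,-0.7,0,0,0,-1]'; python3 -m inch '[0.3,-0.8,0,0,0,0,-1,0.3,-0.8,0,0,0,0,-1,-0.5,1,3,0,0,0,-1,-0.5,1,7,0,0,0,0.7,-3,-4,8,0,0,0,0.7]'; python3 -m inch '[-1.5,-4.7,0,0,0,0,0.7,-3,-9.5,0,0,0,0,0.7,-4.5,-14,0,0,0,0,0.7,-5.5,-18,0,0,0,0,0.7,-6,-22,0,0,0,0,0.7]';  python3 - <<'E'
from h import *
t=avg('top','t12',3); s=avg('scene','s12',3);o=bot.get_obs(); print(o['tool_pos'],o['tcp_rot'])
crop(gam(t),'t12c',60,160,220,305,4); crop(gam(s),'s12c',250,110,390,205,5)
E
```

```text
time: 24.3
tool_pos: [518.0, 436.7, 47.2]
tcp_rot: [3.135, -0.004, -2.795]
contact_force: [-0.6, -0.2, -0.5]
grip_width: 0.4
time: 24.8
tool_pos: [495.7, 408.5, 131.8]
tcp_rot: [3.131, 0.012, -2.792]
contact_force: [1.0, -0.2, 0.5]
grip_width: 12.0
time: 25.3
tool_pos: [434.6, 187.2, 132.1]
tcp_rot: [3.131, 0.012, -2.791]
contact_force: [1.5, 0.9, 1.4]
grip_width: 51.4
[436.23600355 189.27501831 131.99361287] [ 3.13065747  0.0127648  -2.79154655]
```

View pics/t12c.png

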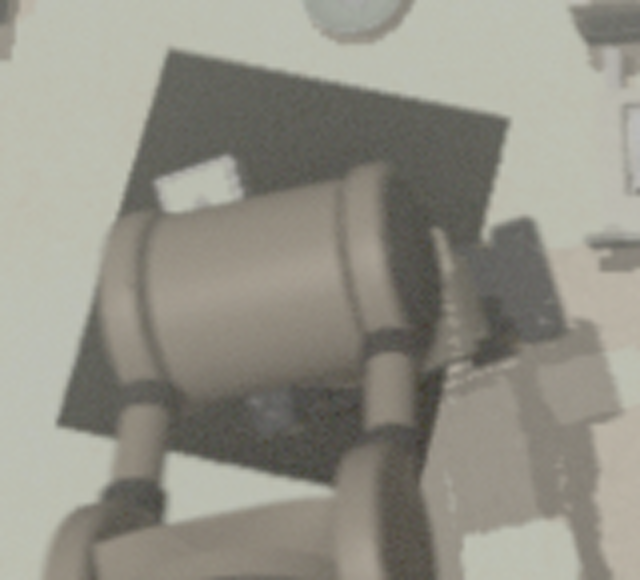

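View pics/s12c.png

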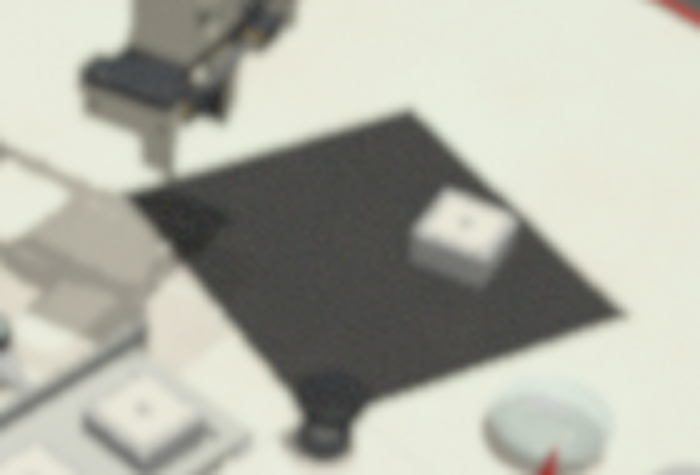

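```bash
python3 - <<'E'
from h import *
print(quad('scene',[(452,187),(521,217),(483,262),(412,235)],31,250,110,5))
print(at('top',60+153/4,160+181/4,31),at('top',60+232/4,160+155/4,31))
E
python3 -m inch '[0,-4.5,0,0,0,0,0.7,0,-9,0,0,0,0,0.7,0,-13,0,0,0,0,0.7,0,-13,0,0,0,0,0.7,0,-13,0,0,0,0,0.7]';  python3 - <<'E'
from h import *
t=avg('top','t13',3);o=bot.get_obs(); print(o['tool_pos'],o['tcp_rot'])
crop(gam(t),'t13c',90,185,140,235,12)
r=homog('top',t,31,300,680,150,510); g=cv2.cvtColor(r,cv2.COLOR_BGR2GRAY)
for th in (100,110,120):
    n,l,st,ce=cv2.connectedComponentsWithStats((g>th).astype(np.uint8))
    for i in range(1,n):
        if 1500<st[i,4]<4600:
            c,_=cv2.findContours((l==i).astype(np.uint8),0,1); (cx,cy),(w,h),a=cv2.minAreaRect(c[0]); print(th,'x',680-cy,'y',510-cx,w,h,a)
E
```

```text
(array([541.2, 388.7]), np.float64(17.9), np.float64(18.9), np.float64(59.6), np.float64(69.3))
[552.6 427.4  31. ] [573.4 369.1  31. ]
time: 26.1
tool_pos: [436.7, 59.6, 132.0]
tcp_rot: [3.13, 0.013, -2.792]
contact_force: [0.4, -0.1, 0.3]
grip_width: 78.1
[436.35239365  60.67184197 131.9143434 ] [ 3.13037954  0.01280876 -2.78942967]
100 x 537.2543182373047 y 389.1230163574219 58.522125244140625 58.33464050292969 69.62356567382812
100 x 360.1598205566406 y 181.51547241210938 65.06917572021484 88.63575744628906 2.6025619506835938
110 x 537.2372283935547 y 389.2226333618164 57.498268127441406 57.15652084350586 70.01689910888672
110 x 360.0319519042969 y 180.70309448242188 63.343685150146484 86.81944274902344 2.602562189102173
120 x 538.3430633544922 y 389.9446029663086 52.641048431396484 54.69343185424805 70.55996704101562
120 x 359.83563232421875 y 180.37710571289062 63.28084182739258 84.9876480102539 3.012787342071533
```

View pics/t13c.png

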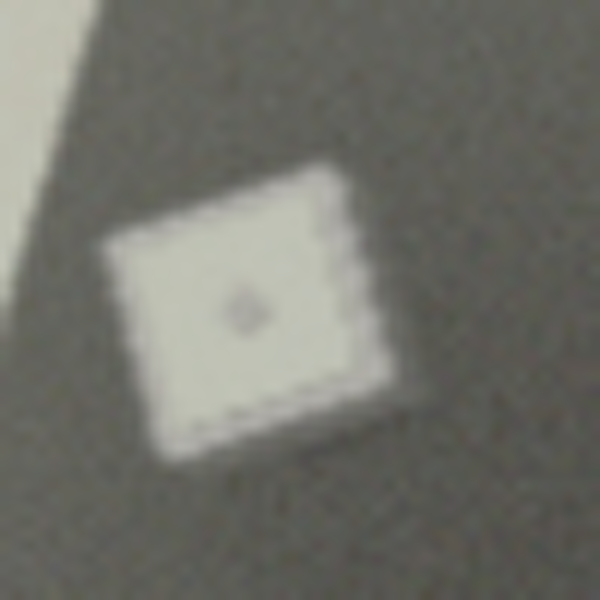

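```bash
python3 -m inch '[1.4,4.6,0,0,0,0,0.7,2.8,9.2,0,0,0,0,0.7,4.3,13.8,0,0,0,0,0.7,5.7,18.4,0,0,0,0,0.7,7.1,23,0,0,0,0,0.7]'; python3 -m inch '[1.4,4.5,0,0,0,0,0.7,3,9.8,-2,0,0,0,0.7,3,9.8,-6,0,0,0,0.7,3,9.8,-8,0,0,0,0.7,3,9.8,-8,0,0,0,0.7]'; python3 - <<'E'
from h import *
o=bot.get_obs(); print(o['tool_pos'],o['tcp_rot'])
E
```

```text
time: 26.75
tool_pos: [506.8, 294.5, 131.8]
tcp_rot: [3.13, 0.013, -2.787]
contact_force: [1.3, -1.7, 0.7]
grip_width: 78.4
time: 27.25
tool_pos: [533.2, 393.4, 47.3]
tcp_rot: [3.131, 0.005, -2.783]
contact_force: [-0.3, -0.5, 0.1]
grip_width: 78.1
[533.2269357  393.35265198  47.28629703] [ 3.13145438  0.00477409 -2.78336061]
```

```bash
python3 -m inch '[0.4,-0.42,-1.5,0,0,-0.5,0.7,0.4,-0.42,-3.3,0,0,-0.5,0.7,0.4,-0.42,-3.3,0,0,-0.5,0.7,0.4,-0.42,-3.3,0,0,-0.5,-1,0.4,-0.42,-3.3,0,0,-0.5,-1]';python3 -m inch '[0,0,0,0,0,0,-1,0,0,0,0,0,0,-1,0,0,0,0,0,0,-1,0,0,0,0,0,0,-1,0,0,0,0,0,0,-1]'
```

```text
time: 27.75
tool_pos: [538.2, 389.5, 15.9]
tcp_rot: [3.131, 0.007, -2.792]
contact_force: [0.2, -0.1, -0.3]
grip_width: 66.5
time: 28.25
tool_pos: [538.6, 389.7, 16.8]
tcp_rot: [3.131, 0.009, -2.792]
contact_force: [-0.9, -0.6, 5.6]
grip_width: 59.6
```

```bash
python3 -m inch '[0,0,3,0,0,0,-1, 0,-0.5,7,0,0,0,-1, 0.3,-3.5,11,0,0,-2,-1, 0.8,-8,12,0,0,-4,-1, 1.3,-12.8,12,0,0,-6,-1]';  python3 -m inch '[0.5,-4.8,0,0,0,-2,-1,1,-9.6,0,0,0,-4,-1,1.5,-14.4,0,0,0,-6,-1,2,-19.2,0,0,0,-8,-1,2.6,-24,0,0,0,-9,-1]'; python3 -m inch '[0.5,-4.8,0,0,0,0,-1,1,-9.6,0,0,0,0,-1,1.6,-14.4,0,0,0,0,-1,2,-18,0,0,0,0,-1,2,-18,0,0,0,0,-1]'
```

```text
time: 28.75
tool_pos: [552.5, 261.5, 139.1]
tcp_rot: [3.131, 0.013, -2.896]
contact_force: [0.5, -0.1, -1.1]
grip_width: 59.8
time: 29.25
tool_pos: [577.9, 19.6, 138.7]
tcp_rot: [3.13, 0.013, -3.055]
contact_force: [0.1, -0.9, -1.7]
grip_width: 59.6
time: 29.75
tool_pos: [597.7, -165.4, 137.9]
tcp_rot: [3.132, 0.012, -3.06]
contact_force: [0.6, -0.1, -2.5]
grip_width: 59.4
```

```bash
python3 -m inch '[0.1,0.3,-2,-0.4,0.5,0.3,-1, 0.1,0.3,-4,-0.4,0.5,0.3,-1, 0.1,0.3,-6,-0.4,0.5,0.3,-1, 0.1,0.3,-7,-0.4,0.5,0.3,-1, 0.1,0.3,-7,-0.4,0.5,0.3,-1]'; python3 - <<'E'
from h import *
t=avg('scene','s14',2); o=bot.get_obs(); print(o['tool_pos'],o['tcp_rot'],o['contact_force'])
crop(gam(t),'s14c',200,140,340,250,5)
E
```

```text
time: 30.25
tool_pos: [597.6, -161.4, 66.1]
tcp_rot: [3.136, -0.0, -3.054]
contact_force: [-0.4, -0.1, -1.6]
grip_width: 59.9
[ 599.05911154 -162.14588874   68.35447198] [ 3.13791937  0.00335588 -3.05428835] [-0.01093202  0.29722829 -0.84099162]
```

View pics/s14c.png

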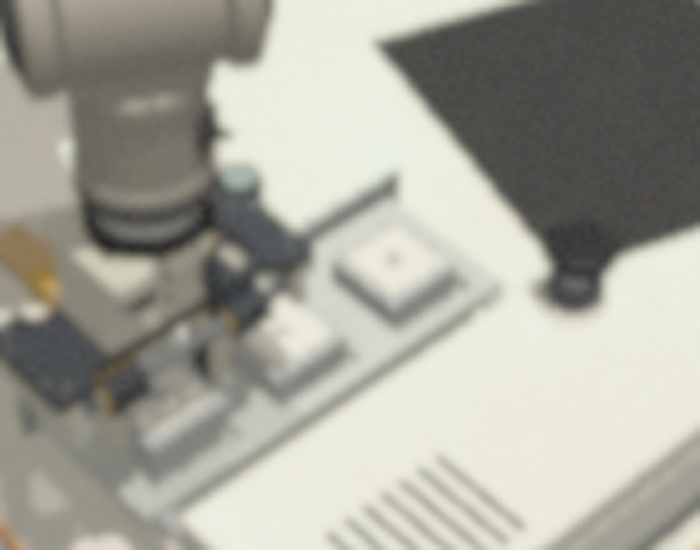

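```bash
python3 -m inch '[-0.05,0,-0.4,0,0,0,-1, -0.05,0,-0.8,0,0,0,-1,  -0.05,0,-1.2,0,0,0,-1, -0.05,0,-1.4,0,0,0,-1, -0.05,0,-1.4,0,0,0,-1]'; python3 -m inch '[0,0,0,0,0,0,0.5, 0,0,0,0,0,0,0.5,  0,0,0.5,0,0,0,0.5, 0,0,4,0,0,0,0.5, 0,0,8,0,0,0,0.5]'; python3 -m inch '[-3,-3,1,0,0,0,-0.1, -6,-6,1,0,0,0,-0.1, -9,-9,1,0,0,0,-0.1, -13,-13,1,0,0,0,-0.1, -16,-16,1,0,0,0,-0.1]'; python3 - <<'E'
from h import *
t=avg('top','t15',2); o=bot.get_obs(); print(o['tool_pos'],o['tcp_rot'])
crop(gam(t),'t15c',180,105,330,225,4.6)
s=avg('scene','s15',2);crop(gam(s),'s15c',200,140,340,250,5)
E
```

```text
time: 30.85
tool_pos: [598.5, -162.1, 54.1]
tcp_rot: [3.138, 0.003, -3.054]
contact_force: [1.2, 0.4, -1.0]
grip_width: 59.5
time: 31.35
tool_pos: [597.6, -161.8, 134.0]
tcp_rot: [3.136, 0.0, -3.054]
contact_force: [0.5, 0.3, 0.4]
grip_width: 69.1
time: 31.85
tool_pos: [436.4, -322.9, 144.9]
tcp_rot: [3.137, 0.001, -3.054]
contact_force: [0.8, 0.1, 1.1]
grip_width: 41.8
[ 434.09006391 -325.80647331  144.81369413] [ 3.13801300e+00 -5.47922053e-04 -3.06025061e+00]
```

View pics/t15c.png

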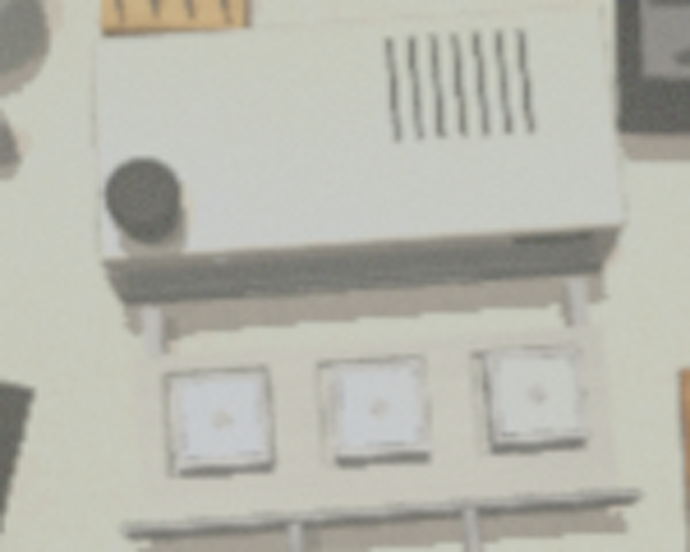

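View pics/s15c.png

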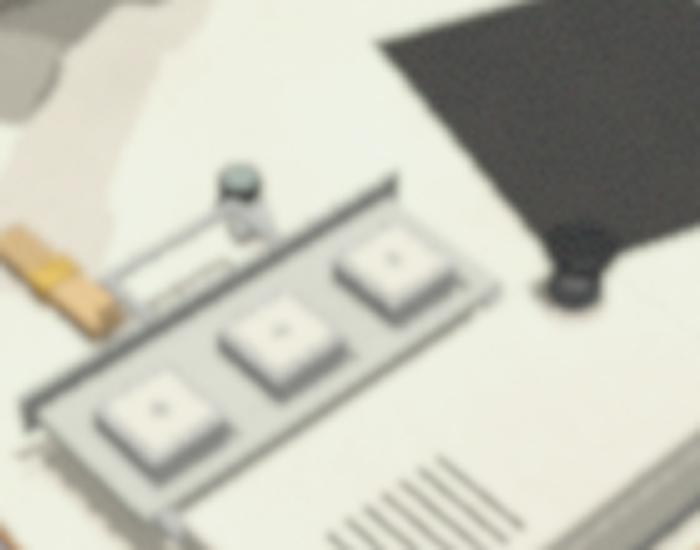

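```bash
python3 - <<'E'
from h import *
for q in ([(166,375),(268,369),(272,462),(172,469)],[(331,362),(424,357),(428,453),(337,459)],[(485,351),(577,346),(584,441),(492,447)]):
    print(quad('top',q,68,180,105,4.6))
E
```

```text
(array([578.8,  35.1]), np.float64(4.5), np.float64(4.6), np.float64(63.8), np.float64(60.4))
(array([587.3, -66. ]), np.float64(4.3), np.float64(3.3), np.float64(58.3), np.float64(62.4))
(array([ 596.1, -163.8]), np.float64(4.3), np.float64(3.3), np.float64(58.6), np.float64(62.1))
```

```bash
python3 -m inch '[0.1,4.8,0,0,0,0,-1,0.2,9.6,0,0,0,0,-1,0.3,14.4,0,0,0,0,-1,0.4,19.2,0,0,0,0,-1,0.4,24.5,-1,0,0,0,-1]'; python3 -m inch '[0,0.4,-3,0,0,0,-1,0,0.4,-6,0,0,0,-1,0,0.4,-8.6,0,0,0,-1,0,0.4,-8.6,0,0,0,-1,0,0.4,-8.6,0,0,0,-1]'
```

```text
time: 32.55
tool_pos: [442.4, -78.6, 136.6]
tcp_rot: [3.138, 0.004, -3.056]
contact_force: [0.1, 0.2, -0.6]
grip_width: 5.9
time: 33.05
tool_pos: [443.0, -73.7, 51.0]
tcp_rot: [3.137, 0.004, -3.054]
contact_force: [0.4, 0.9, 0.1]
grip_width: 0.2
```

```bash
python3 -m inch '[1,0,-0.2,0,0,0,-1,2.3,0.15,-0.2,0,0,0,-1,4.3,0.3,-0.2,0,0,0,-1,6.3,0.5,-0.2,0,0,0,-1,8.3,0.7,-0.2,0,0,0,-1]'; python3 -m inch '[2,0.18,0,0,0,0,-1,4,0.35,0,0,0,0,-1,5.7,0.5,0,0,0,0,-1,7,0.6,0,0,0,0,-1,7.8,0.7,0,0,0,0,-1]'; python3 - <<'E'
from h import *
o=bot.get_obs(); print(o['tool_pos'],o['contact_force'])
E
```

```text
time: 33.55
tool_pos: [527.2, -66.9, 50.2]
tcp_rot: [3.138, 0.005, -3.054]
contact_force: [-2.6, -3.6, -0.3]
grip_width: 0.7
time: 34.05
tool_pos: [606.9, -60.0, 51.4]
tcp_rot: [3.139, 0.006, -3.054]
contact_force: [-1.9, -1.6, 1.1]
grip_width: 0.5
[606.93714805 -59.95858425  51.37318686] [-1.86693372 -1.57477541  1.11297957]
```

```bash
python3 -m inch '[0.2,0,0,0,0,0,-1,0.4,0,0,0,0,0,-1,0.5,0,0,0,0,0,-1,0.6,0,0,0,0,0,-1,0.6,0,0,0,0,0,-1]'; python3 -m inch '[0.2,0,0,0,0,0,-1,0.3,0,0,0,0,0,-1,0.4,0,0,0,0,0,-1,0.4,0,0,0,0,0,-1,0.4,0,0,0,0,0,-1]'
```

```text
time: 34.55
tool_pos: [612.2, -59.9, 51.6]
tcp_rot: [3.139, 0.005, -3.054]
contact_force: [-5.4, 0.2, 3.9]
grip_width: 0.3
time: 35.05
tool_pos: [612.3, -59.9, 51.6]
tcp_rot: [3.137, -0.003, -3.054]
contact_force: [-15.2, -0.8, 11.7]
grip_width: 0.5
```

```bash
python3 -m inch '[-2,-0.2,0,0,0,0,-1,-2.5,-0.2,3,0,0,0,-1,-2.5,0,8,0,0,0,-1,-2.5,0,12,0,0,0,-1,-2.5,1,15,0,0,0,-1]'; python3 -m inch '[2.5,3.2,0,0,0,0,-1,5,6.4,0,0,0,0,-1,7.5,9.6,0,0,0,0,-1,10.5,12.8,0,0,0,0,-1,10.5,12.8,0,0,0,0,-1]';python3 - <<'E'
from h import *
t=avg('top','t16',2); o=bot.get_obs(); print(o['tool_pos'],o['contact_force'])
crop(gam(t),'t16c',180,105,330,225,4.6)
s=avg('scene','s16',2);crop(gam(s),'s16c',210,140,370,290,4.2)
E
```

```text
time: 35.55
tool_pos: [588.5, -50.9, 204.9]
tcp_rot: [3.139, 0.002, -3.055]
contact_force: [0.7, 0.7, 0.0]
grip_width: 0.5
time: 36.05
tool_pos: [695.9, 81.5, 203.4]
tcp_rot: [3.138, 0.004, -3.051]
contact_force: [0.1, 0.1, -0.2]
grip_width: 0.5
[693.86919474  77.74807855 204.01058018] [-0.09418613  0.34842914  0.61094918]
```

View pics/s16c.png

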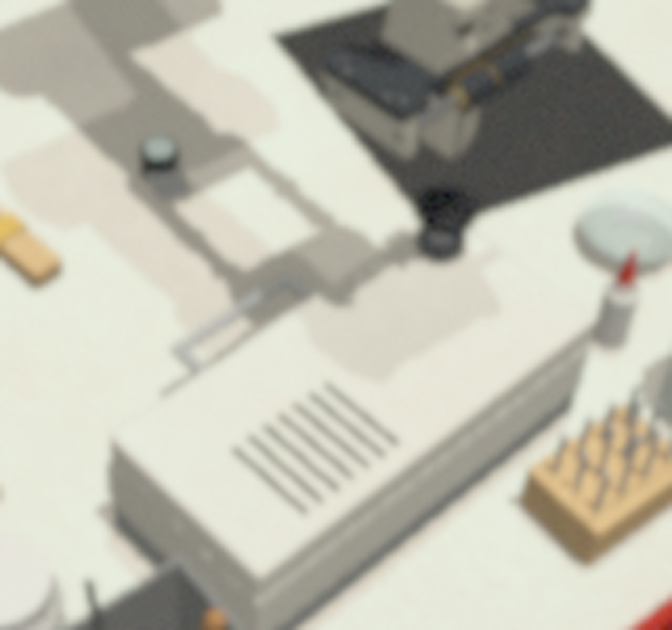

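View pics/t16c.png

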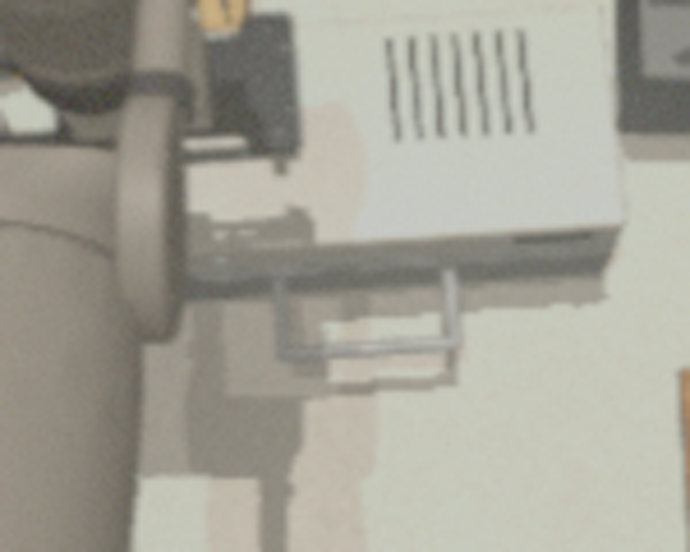

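```bash
python3 - <<'E'
from h import *
print(at('scene',210+442/4.2,140+204/4.2,152), at('top',180+144/4.6,105+200/4.6,152))
E
python3 -m inch '[0.1,0.1,-1.5,0,0,0,-1,0.1,0.1,-3,0,0,0,-1,0.1,0.1,-4.4,0,0,0,-1,0.1,0.1,-4.4,0,0,0,-1,0.1,0.1,-4.4,0,0,0,-1]'
```

```text
[700.5  77.3 152. ] [693.8  77.8 152. ]
time: 36.75
tool_pos: [694.2, 76.6, 161.4]
tcp_rot: [3.14, 0.002, -3.056]
contact_force: [-0.7, -0.1, 0.6]
grip_width: 0.3
```

```bash
python3 -m inch '[0.2,0.1,-0.6,0,0,0,-1,0.2,0.1,-0.9,0,0,0,-1,0.2,0.1,-1.1,0,0,0,-1,0.2,0.1,-1.3,0,0,0,-1,0.2,0.1,-1.5,0,0,0,-1]'; python3 -m inch '[0,0,-0.25,0,0,0,-1,0,0,-0.5,0,0,0,-1,0,0,-0.75,0,0,0,-1,0,0,-1,0,0,0,-1,0,0,-1.2,0,0,0,-1]'; python3 -m inch '[0,0,-0.2,0,0,0,-1,0,0,-0.3,0,0,0,-1,0,0,-0.4,0,0,0,-1,0,0,-0.4,0,0,0,-1,0,0,-0.4,0,0,0,-1]'
```

```text
time: 37.25
tool_pos: [696.7, 77.6, 149.0]
tcp_rot: [3.14, 0.005, -3.056]
contact_force: [-4.6, -0.4, 13.8]
grip_width: 0.3
time: 37.75
tool_pos: [696.8, 77.6, 140.6]
tcp_rot: [3.141, 0.007, -3.056]
contact_force: [-7.2, -0.5, 16.3]
grip_width: 0.3
time: 38.25
tool_pos: [696.7, 77.6, 138.5]
tcp_rot: [3.141, 0.008, -3.056]
contact_force: [-3.5, -0.7, 7.6]
grip_width: 0.2
```

```bash
python3 -m inch '[0,0,-0.2,0,0,0,-1,0,0,-0.4,0,0,0,-1,0,0,-0.5,0,0,0,-1,0,0,-0.6,0,0,0,-1,0,0,-0.6,0,0,0,-1]'; python3 - <<'E'
from h import *
s=avg('scene','s17',1);crop(gam(s),'s17c',210,140,370,290,4.2)
E
```

```text
time: 38.75
tool_pos: [696.9, 77.6, 137.2]
tcp_rot: [-3.141, 0.012, -3.056]
contact_force: [-8.8, -2.2, 21.1]
grip_width: 0.4
```

View pics/s17c.png

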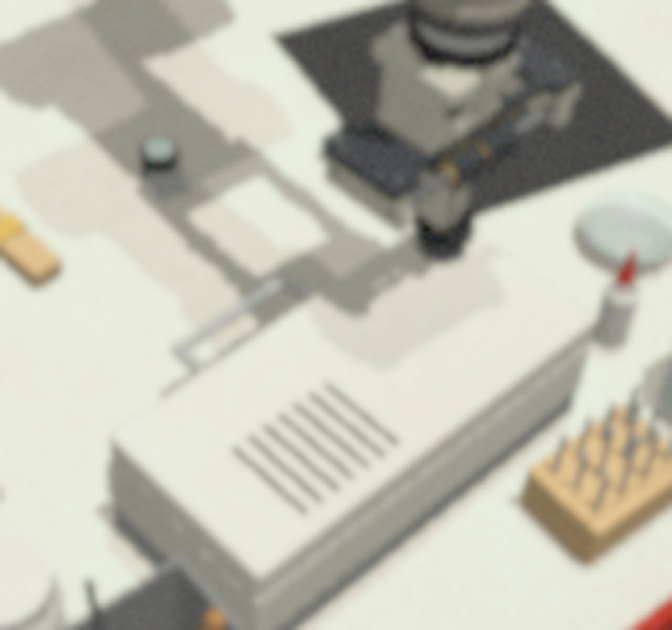

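```bash
python3 -m inch '[0,0,1,0,0,0,-1,0,0,3,0,0,0,-1,-1,-3,6,0,0,0,-1,-2,-7,6,0,0,0,-1,-3,-11,6,0,0,0,-1]'; python3 -m inch '[-0.5,-1,0,0,-0.7,0,-1,-1.2,-2.4,0,0,-0.7,0,-1,-1.5,-2.9,0,0,-0.7,0,-1,-1.5,-2.9,0,0,-0.7,0,-1,-1.5,-2.9,0,0,-0.7,0,-1]'; python3 -m inch '[0,0,0,0,0,0,-1,0,0,0,0,0,0,-1,0,0,0,0,0,0,-1,0,0,0,0,0,0,-1,0,0,0,0,0,0,-1]';  python3 -m inch '[0,0,0,0,0,0,-1,0,0,0,0,0,0,-1,0,0,0,0,0,0,-1,0,0,0,0,0,0,-1,0,0,0,0,0,0,-1]';python3 -m inch '[0,0,0,0,0,0,-1,0,0,0,0,0,0,-1,0,0,0,0,0,0,-1,0,0,0,0,0,0,-1,0,0,0,0,0,0,-1]'; python3 - <<'E'
from h import *
s=avg('scene','s18',1);crop(gam(s),'s18c',210,140,370,290,4.2)
E
```

```text
time: 39.3
tool_pos: [667.2, -33.0, 198.8]
tcp_rot: [-3.14, 0.015, -3.054]
contact_force: [0.6, 0.0, -0.1]
grip_width: 0.5
time: 39.8
tool_pos: [652.5, -61.0, 198.7]
tcp_rot: [-3.14, 0.027, -3.053]
contact_force: [0.3, 0.3, -0.6]
grip_width: 0.4
time: 40.3
tool_pos: [652.5, -60.9, 198.7]
tcp_rot: [-3.14, 0.027, -3.053]
contact_force: [-0.1, -0.1, -0.0]
grip_width: 0.4
time: 40.8
tool_pos: [652.5, -60.9, 198.7]
tcp_rot: [-3.14, 0.027, -3.053]
contact_force: [0.8, -0.1, -0.5]
grip_width: 0.9
time: 41.3
tool_pos: [652.5, -61.0, 198.7]
tcp_rot: [-3.14, 0.027, -3.053]
contact_force: [-0.5, 1.2, 0.1]
grip_width: 0.4
```

View pics/s18c.png

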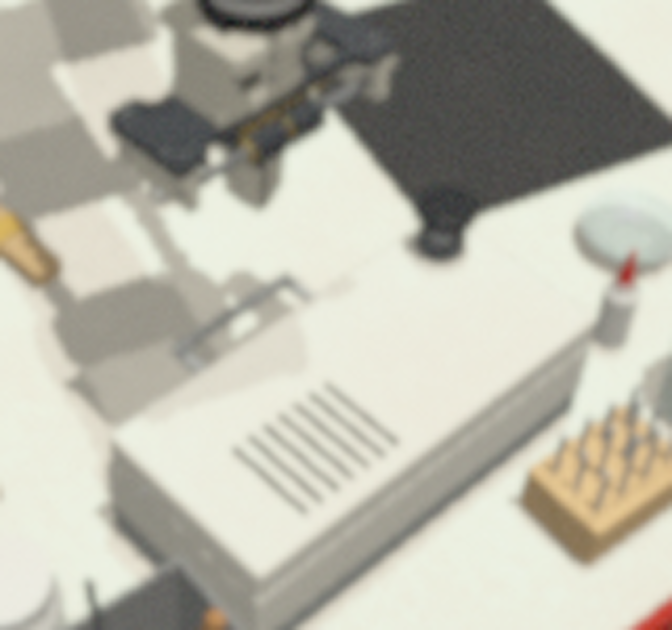

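```bash
python3 -m inch '[0,0,-3,0,1.5,0,-1,-0.1,0,-6.5,0,1.5,0,-1,-0.1,0,-9.5,0,1.5,0,-1,-0.1,0,-9.5,0,1.5,0,-1,-0.1,0,-9.5,0,1.5,0,-1]'; python3 - <<'E'
from h import *
s=avg('scene','s19',1);crop(gam(s),'s19c',230,170,330,250,7); o=bot.get_obs(); print(o['tool_pos'],o['tcp_rot'])
E
```

```text
time: 41.85
tool_pos: [651.7, -61.0, 104.1]
tcp_rot: [3.141, 0.001, -3.053]
contact_force: [0.1, 0.0, 0.2]
grip_width: 0.3
[652.51518261 -61.17082161 105.43400939] [-3.14128261  0.00321594 -3.05275581]
```

View pics/s19c.png

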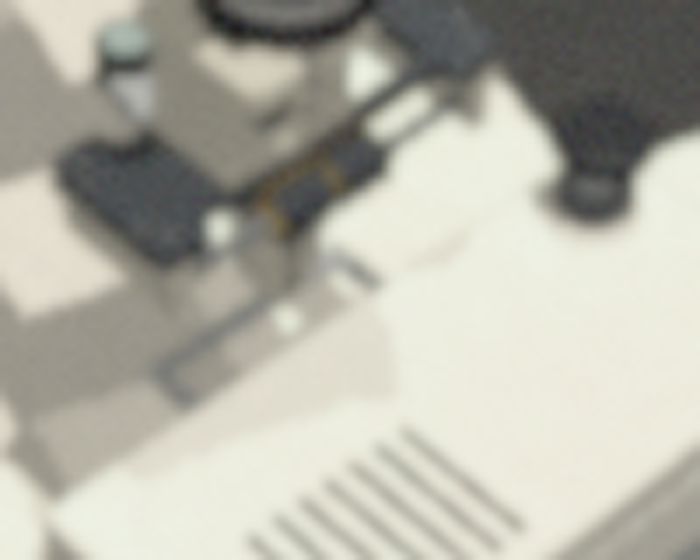

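```bash
python3 -m inch '[0,0,-2,0,0,0,-1,0,0,-4,0,0,0,-1,0,0,-5.3,0,0,0,-1,-0.3,0,-5.3,0,0,0,-1,-1,-0.1,-5.3,0,0,0,-1]'; python3 -m inch '[-1,-0.1,0,0,0,0,-1,-2.5,-0.2,0,0,0,0,-1,-4.5,-0.4,0,0,0,0,-1,-6.5,-0.6,0,0,0,0,-1,-8.5,-0.75,0,0,0,0,-1]'; python3 -m inch '[-1.8,-0.16,0,0,0,0,-1,-3.5,-0.3,0,0,0,0,-1,-5,-0.45,0,0,0,0,-1,-6.2,-0.55,0,0,0,0,-1,-6.8,-0.6,0,0,0,0,-1]'
```

```text
time: 42.4
tool_pos: [643.4, -62.2, 53.6]
tcp_rot: [-3.141, 0.006, -3.053]
contact_force: [4.9, 2.1, -1.8]
grip_width: -0.0
time: 42.9
tool_pos: [559.1, -69.9, 55.5]
tcp_rot: [-3.14, 0.01, -3.053]
contact_force: [3.2, 1.1, -1.8]
grip_width: 0.5
time: 43.4
tool_pos: [491.2, -76.1, 57.1]
tcp_rot: [-3.139, 0.013, -3.053]
contact_force: [2.0, 1.1, 0.9]
grip_width: 0.4
```

```bash
python3 -m inch '[0.8,0,-0.2,0,0,0,-1,1,0,0,0,0,0,-1,1,0,5,0,0,0,-1,-2,-1,9,0,0,0,0.5,-6,-4,10,0,0,0,0.5]'; python3 -m inch '[-2,-4.5,0,0,-0.7,0,0.5,-3,-9,0,0,-0.7,0,0.5,-4,-13.5,0,0,-0.7,0,0.5,-4,-18,0,0,-0.7,0,0.5,-4,-22,0,0,-0.7,0,0.5]'; python3 - <<'E'
from h import *
t=avg('top','t20',3); o=bot.get_obs(); print(o['tool_pos'],o['tcp_rot'])
crop(gam(t),'t20c',180,105,330,225,4.6)
crop(gam(cv2.imread('pics/topA.png')),'tray',315,170,400,290,5)
E
```

```text
time: 43.9
tool_pos: [435.6, -115.4, 160.7]
tcp_rot: [-3.135, 0.021, -3.049]
contact_force: [-0.0, -1.6, 0.6]
grip_width: 12.0
time: 44.4
tool_pos: [395.6, -338.2, 161.2]
tcp_rot: [-3.132, 0.034, -3.05]
contact_force: [0.3, 0.0, -1.2]
grip_width: 51.6
[ 395.64501948 -337.83092655  160.49713597] [-3.13309475  0.0330868  -3.05201913]
```

View pics/t20c.png

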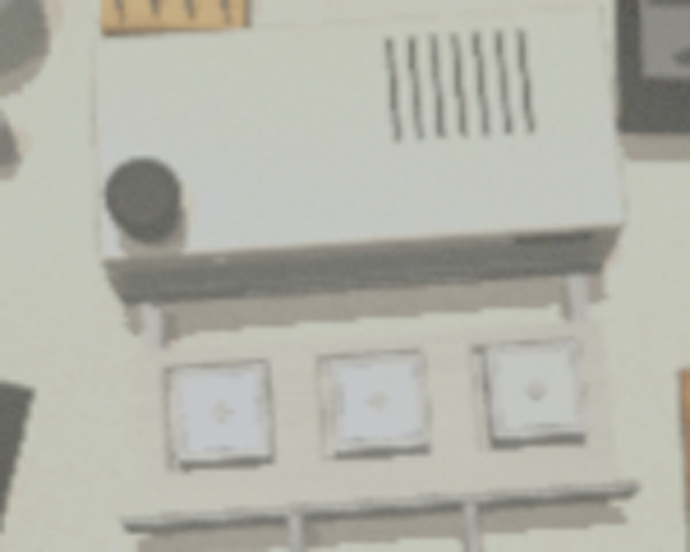

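View pics/tray.png

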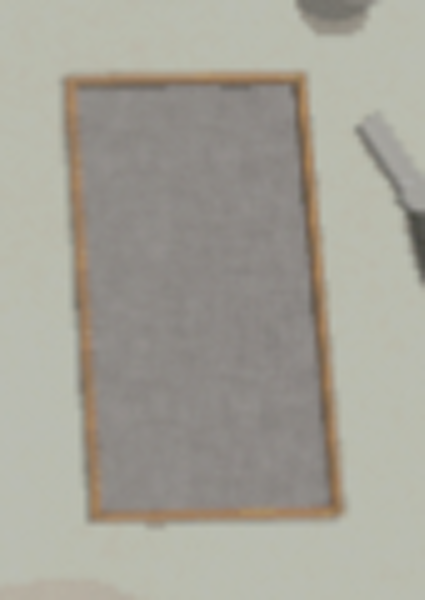

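```bash
python3 - <<'E'
from h import *
P=np.array([at('top',315+u/5,170+v/5,14) for u,v in [(66,77),(305,73),(342,515),(90,521)]]); print(P.tolist(),P.mean(0))
c=P.mean(0)[:2]; ax=(P[0]+P[1]-P[2]-P[3])[:2]; print('len dir',np.degrees(np.arctan2(ax[1],ax[0])), np.linalg.norm(ax)/2)
for q in ([(167,367),(268,361),(272,458),(173,464)],[(330,355),(424,349),(429,446),(336,453)],[(485,345),(577,340),(584,434),(492,441)]):
    print(quad('top',q,68,180,105,4.6))
E
```

```text
[[627.3, -269.9, 14.0], [631.9, -418.8, 14.0], [364.5, -425.1, 14.0], [360.0, -275.7, 14.0]] [ 495.925 -347.375   14.   ]
len dir 1.296354267706057 267.41844551189797
(array([582.9,  34.9]), np.float64(4.3), np.float64(4.4), np.float64(63.2), np.float64(62.7))
(array([591.8, -65.9]), np.float64(4.8), np.float64(3.5), np.float64(59.3), np.float64(63.1))
(array([ 600.1, -163.9]), np.float64(4.6), np.float64(3.3), np.float64(58.6), np.float64(61.8))
```

```bash
python3 -m inch '[3.4,2.9,0,0.5,1.9,0,0.55,6.8,5.8,0,0.5,1.9,0,0.55,10.2,8.7,0,0.5,1.9,0,0.55,13.6,11.6,0,0.5,1.9,0,0.55,17,14.4,0,0.5,1.9,0,0.55]'; python3 -m inch '[3.6,3.1,0,0,0,0,0.55,3.6,3.1,-3,0,0,0,0.55,3.6,3.1,-6,0,0,0,0.55,3.6,3.1,-7,0,0,0,0.55,3.6,3.1,-7,0,0,0,0.55]'; python3 - <<'E'
from h import *
s=avg('scene','s21',1);crop(gam(s),'s21c',200,140,340,250,5); o=bot.get_obs(); print(o['tool_pos'],o['tcp_rot'])
E
```

```text
time: 45.05
tool_pos: [567.0, -190.9, 160.7]
tcp_rot: [3.138, 0.001, -3.051]
contact_force: [-0.7, -0.4, -0.3]
grip_width: 71.2
time: 45.55
tool_pos: [602.0, -158.6, 89.3]
tcp_rot: [3.136, -0.003, -3.05]
contact_force: [0.1, 0.3, -0.1]
grip_width: 71.3
[ 602.97257742 -159.40519073   90.98470188] [ 3.13775982e+00 -3.01056708e-05 -3.05030544e+00]
```

View pics/s21c.png

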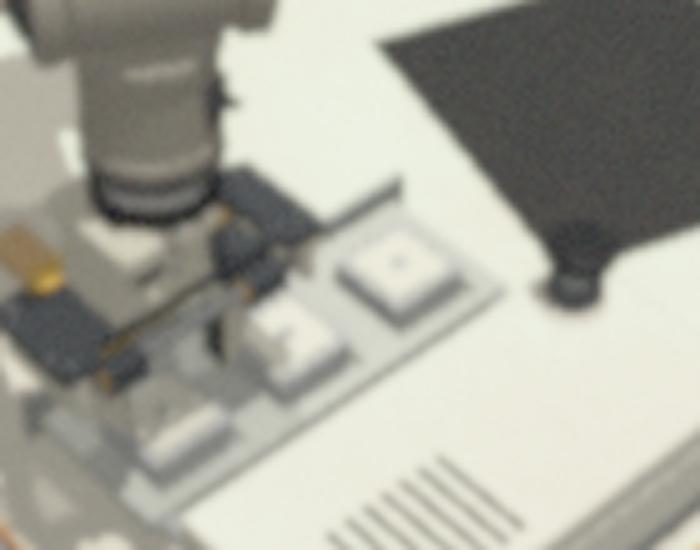

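```bash
python3 -m inch '[-0.1,-0.3,-1.5,0,0,0,0.55,-0.1,-0.3,-3,0,0,0,0.55,-0.1,-0.3,-3.9,0,0,0,0.55,-0.1,-0.3,-3.9,0,0,0,0.55,-0.1,-0.3,-3.9,0,0,0,-1]'; python3 -m inch '[0,0,0,0,0,0,-1,0,0,0,0,0,0,-1,0,0,0,0,0,0,-1,0,0,0,0,0,0,-1,0,0,0,0,0,0,-1]'
```

```text
time: 46.1
tool_pos: [602.5, -162.7, 53.1]
tcp_rot: [3.138, 0.001, -3.051]
contact_force: [0.3, 0.4, 0.8]
grip_width: 67.1
time: 46.6
tool_pos: [602.8, -162.0, 54.0]
tcp_rot: [3.138, 0.002, -3.05]
contact_force: [-0.9, 5.6, 5.0]
grip_width: 59.7
```

```bash
python3 -m inch '[0,0,2,0,0,0,-1,0,0,5,0,0,0,-1,0,-2,8,0,0,-1,-1,-0.6,-6,9,0,0,-2,-1,-1.5,-10.5,9,0,0,-3.5,-1]'; python3 -m inch '[-0.6,-4,0,0,0,0,-1,-1.2,-7.7,0,0,0,0,-1,-1.2,-7.7,-3,0,0,0,-1,-1.2,-7.7,-7,0,0,0,-1,-1.2,-7.7,-7,0,0,0,-1]'; python3 - <<'E'
from h import *
s=avg('scene','s22',1);crop(gam(s),'s22c',110,170,270,300,4.6); o=bot.get_obs(); print(o['tool_pos'],o['tcp_rot'],o['grip_width'])
E
```

```text
time: 47.1
tool_pos: [589.3, -268.3, 147.0]
tcp_rot: [-3.141, 0.007, -3.11]
contact_force: [1.0, 0.5, -1.7]
grip_width: 59.7
time: 47.6
tool_pos: [573.8, -343.9, 71.0]
tcp_rot: [3.135, -0.002, -3.111]
contact_force: [-1.5, -0.1, -1.7]
grip_width: 59.9
[ 575.49114289 -344.58972439   74.38359119] [ 3.13811720e+00  1.63486732e-03 -3.10998983e+00] 59.5364780519388
```

View pics/s22c.png

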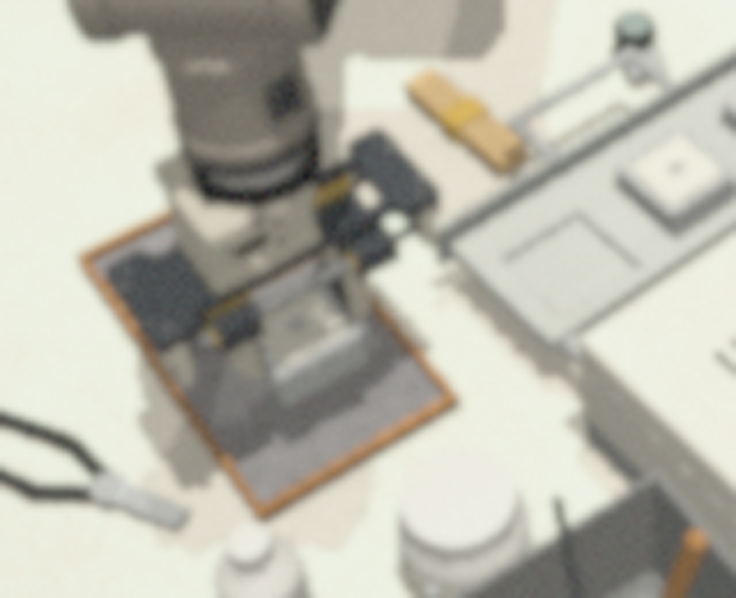

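```bash
python3 -m inch '[0,-0.1,-2,0,0,0,-1,0,-0.1,-4,0,0,0,-1,0,-0.1,-5,0,0,0,-1,0,-0.1,-5.2,0,0,0,-1,0,-0.1,-5.2,0,0,0,-1]'; python3 -m inch '[0,0,-0.15,0,0,0,-1,0,0,-0.3,0,0,0,-1,0,0,-0.4,0,0,0,-1,0,0,-0.4,0,0,0,-1,0,0,-0.4,0,0,0,-1]'
```

```text
time: 48.15
tool_pos: [576.2, -346.0, 23.7]
tcp_rot: [3.139, 0.003, -3.11]
contact_force: [0.8, -0.0, -1.6]
grip_width: 59.4
time: 48.65
tool_pos: [576.2, -346.0, 19.8]
tcp_rot: [3.139, 0.003, -3.11]
contact_force: [-0.7, -0.1, -1.7]
grip_width: 60.1
```

```bash
python3 -m inch '[0,0,-0.1,0,0,0,-1,0,0,-0.1,0,0,0,0.55,0,0,-0.1,0,0,0,0.55,0,0,0.3,0,0,0,0.55,0,0,4,0,0,0,0.55]'; python3 -m inch '[0,2,4,0,0,1,0.55,0.4,6.5,8,0,0,2,0.55,0.8,11.5,9,0,0,3.5,0.55,1.2,16.2,9,0,0,3.5,0.55,1.5,21,9,0,0,3.5,0.55]'; python3 - <<'E'
from h import *
s=avg('scene','s23',1);crop(gam(s),'s23c',110,170,270,300,4.6); o=bot.get_obs(); print(o['tool_pos'],o['tcp_rot'],o['grip_width'])
E
```

```text
time: 49.15
tool_pos: [573.7, -344.1, 55.7]
tcp_rot: [3.133, -0.004, -3.11]
contact_force: [-0.7, -0.2, -0.4]
grip_width: 71.6
time: 49.65
tool_pos: [588.9, -137.9, 147.5]
tcp_rot: [3.135, -0.001, -3.049]
contact_force: [0.6, 0.9, 0.1]
grip_width: 71.8
[ 588.67883024 -129.71915634  147.0192514 ] [ 3.12958945e+00 -2.88634930e-03 -3.04445553e+00] 71.11287736894525
```

View pics/s23c.png

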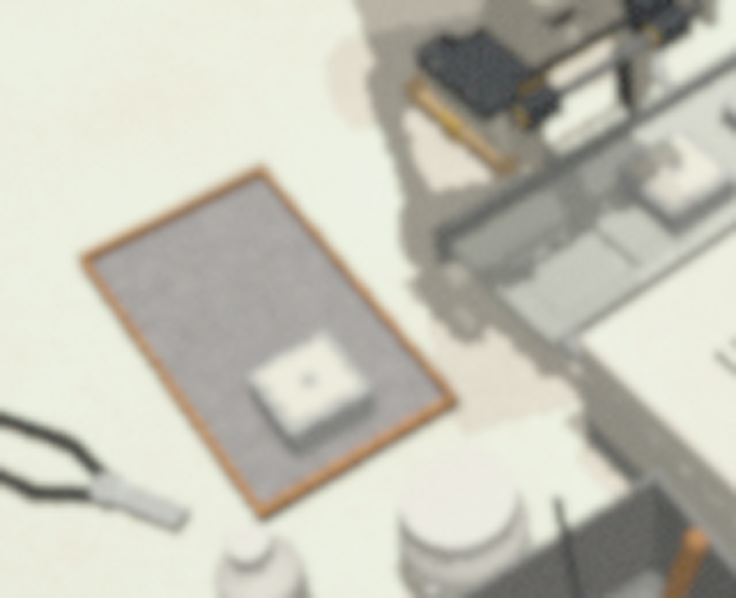

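```bash
python3 -m inch '[0.3,3.5,0,-0.6,0,-0.5,0.55,0.5,6.6,-1,-0.6,0,-0.5,0.55,0.5,6.6,-5,-0.6,0,-0.5,0.55,0.5,6.6,-6,-0.6,0,-0.5,0.55,0.5,6.6,-6,-0.6,0,-0.5,0.55]'; python3 - <<'E'
from h import *
s=avg('scene','s24',1);crop(gam(s),'s24c',200,140,340,250,5); o=bot.get_obs(); print(o['tool_pos'],o['tcp_rot'])
E
```

```text
time: 50.2
tool_pos: [592.6, -63.9, 85.7]
tcp_rot: [3.139, -0.008, -3.053]
contact_force: [0.7, -0.7, 0.3]
grip_width: 71.4
[593.63407715 -64.44058935  87.16548949] [ 3.13984036 -0.00474613 -3.05405148]
```

View pics/s24c.png

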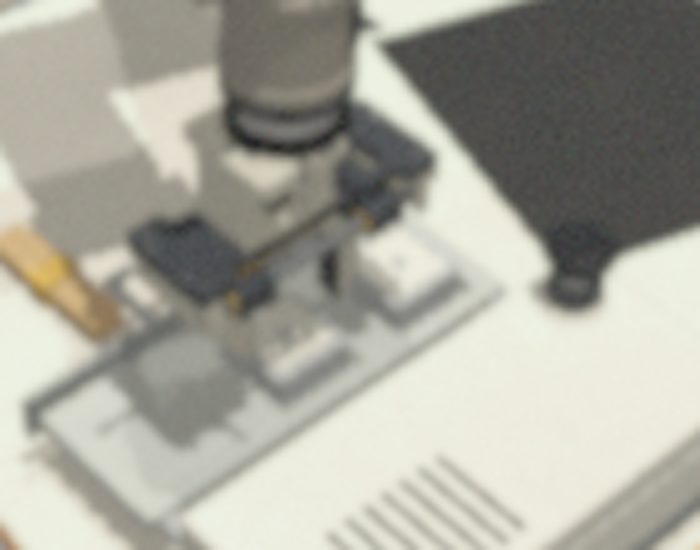

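```bash
python3 -m inch '[0.05,0.05,-1.5,0,0,0,0.55,0.05,0.05,-3,0,0,0,0.55,0.05,0.05,-3.6,0,0,0,0.55,0.05,0.05,-3.6,0,0,0,0.55,0.05,0.05,-3.6,0,0,0,-1]'; python3 -m inch '[0,0,0,0,0,0,-1,0,0,0,0,0,0,-1,0,0,0,0,0,0,-1,0,0,0,0,0,0,-1,0,0,0,0,0,0,-1]'
```

```text
time: 50.75
tool_pos: [594.6, -64.3, 51.7]
tcp_rot: [3.14, -0.004, -3.054]
contact_force: [1.1, -0.0, 1.2]
grip_width: 67.0
time: 51.25
tool_pos: [594.6, -62.4, 52.4]
tcp_rot: [3.138, -0.003, -3.055]
contact_force: [-0.9, 7.0, 0.9]
grip_width: 59.6
```

```bash
python3 -m inch '[0,0,2,0,0,0,-1,0,0,5,0,0,0,-1,-0.6,-2,8,0,0,-1,-1,-2,-6,9,0,0,-2,-1,-3.5,-10.3,9,0,0,-3.3,-1]'; python3 -m inch '[-1.6,-4.5,0,0,0,0,-1,-3.2,-9.1,0,0,0,0,-1,-4.8,-13.6,0,0,0,0,-1,-6.4,-18.2,0,0,0,0,-1,-6.4,-18.2,-2,0,0,0,-1]'; python3 -m inch '[0,0,-2,0,0,0,-1,0,0,-4,0,0,0,-1,0,0,-5,0,0,0,-1,0,0,-5,0,0,0,-1,0,0,-5,0,0,0,-1]'
```

```text
time: 51.75
tool_pos: [560.8, -166.2, 145.5]
tcp_rot: [3.14, 0.002, -3.11]
contact_force: [0.2, -0.9, -1.3]
grip_width: 59.8
time: 52.25
tool_pos: [495.9, -355.7, 128.6]
tcp_rot: [-3.135, 0.007, -3.116]
contact_force: [0.7, 0.4, -0.8]
grip_width: 59.1
time: 52.75
tool_pos: [496.4, -355.8, 79.4]
tcp_rot: [-3.135, 0.008, -3.116]
contact_force: [-0.4, -0.9, -0.5]
grip_width: 59.9
```

```bash
python3 -m inch '[0,0.8,-2,0.3,0.4,0,-1,0,0.8,-4,0.3,0.4,0,-1,0,0.8,-5.4,0.3,0.4,0,-1,0,0.8,-5.8,0.3,0.4,0,-1,0,0.8,-5.8,0.3,0.4,0,-1]'; python3 - <<'E'
from h import *
s=avg('scene','s25',1);crop(gam(s),'s25c',110,170,270,300,4.6); o=bot.get_obs(); print(o['tool_pos'],o['tcp_rot'],o['grip_width'],o['contact_force'])
E
```

```text
time: 53.25
tool_pos: [496.5, -347.9, 21.5]
tcp_rot: [-3.14, 0.001, -3.116]
contact_force: [0.1, -0.1, -2.1]
grip_width: 59.8
[ 496.82957399 -348.26810209   22.11081648] [-3.13928030e+00  1.61615767e-03 -3.11590977e+00] 60.12676428013326 [ 0.42409522 -0.47566538 -1.13361009]
```

View pics/s25c.png

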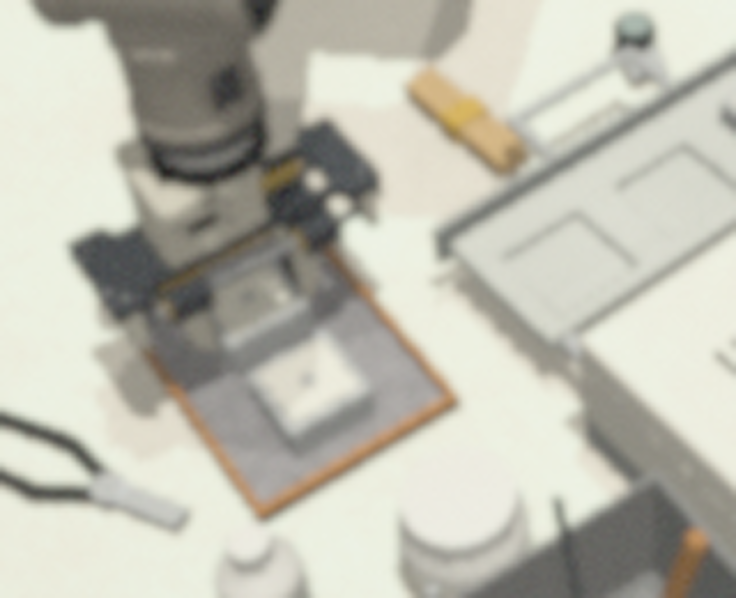

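```bash
python3 -m inch '[0,0,-0.2,0,0,0,-1,0,0,-0.4,0,0,0,-1,0,0,-0.5,0,0,0,-1,0,0,-0.5,0,0,0,0.55,0,0,-0.5,0,0,0,0.55]'; python3 -m inch '[0,0,0.5,0,0,0,0.55,0,0,4,0,0,0,0.55,0.3,1,8.5,0,0,1,0.55,1,5,12,0,0,2,0.55,2,9.5,12.5,0,0,3.5,0.55]'; python3 -m inch '[1,4.8,0,0,0,0,0.55,2,9.6,0,0,0,0,0.55,3,14.4,0,0,0,0,0.55,4.2,19.2,0,0,0,0,0.55,5.4,24,0,0,0,0,0.55]'; python3 - <<'E'
from h import *
s=avg('scene','s26',1);crop(gam(s),'s26c',110,140,310,300,3.9); o=bot.get_obs(); print(o['tool_pos'],o['tcp_rot'],o['grip_width'],o['contact_force'])
E
```

```text
time: 53.8
tool_pos: [497.0, -348.4, 17.4]
tcp_rot: [-3.139, 0.002, -3.116]
contact_force: [-0.3, -0.6, -1.1]
grip_width: 69.5
time: 54.3
tool_pos: [518.8, -255.2, 147.3]
tcp_rot: [-3.133, 0.009, -3.057]
contact_force: [1.0, 0.3, 0.5]
grip_width: 71.4
time: 54.8
tool_pos: [573.1, -13.3, 148.2]
tcp_rot: [-3.133, 0.01, -3.057]
contact_force: [0.9, -0.2, -0.8]
grip_width: 71.0
[574.16493806  -5.98563881 148.26140235] [-3.13657576  0.0115438  -3.0529937 ] 71.0618418068485 [-0.4034244   6.05434364 -0.20126502]
```

View pics/s26c.png

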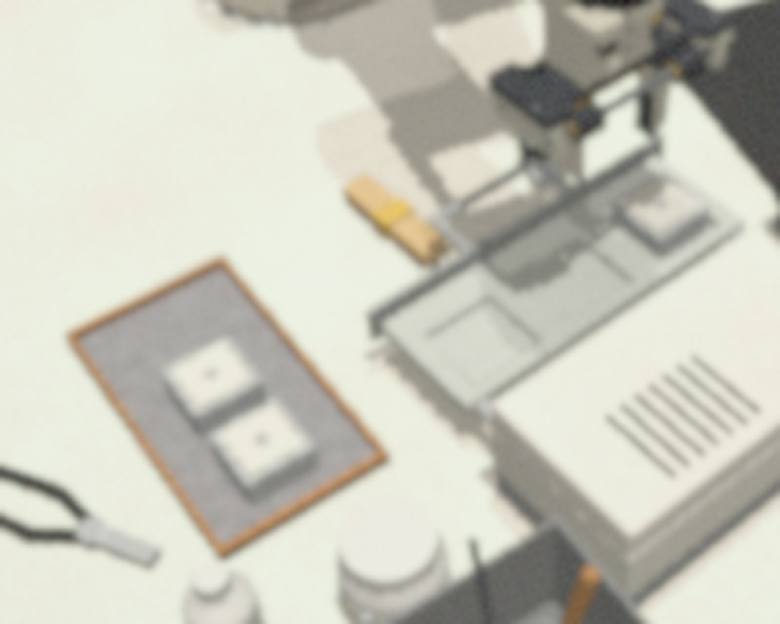

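```bash
python3 -m inch '[0.6,2,0,0.3,0.6,0,0.55,1.1,4.2,-1,0.3,0.6,0,0.55,1.1,4.2,-5,0.3,0.6,0,0.55,1.1,4.2,-6,0.3,0.6,0,0.55,1.1,4.2,-6,0.3,0.6,0,0.55]'; python3 - <<'E'
from h import *
s=avg('scene','s27',1);crop(gam(s),'s27c',200,120,340,230,5); o=bot.get_obs(); print(o['tool_pos'],o['tcp_rot'])
E
```

```text
time: 55.35
tool_pos: [583.9, 35.7, 87.0]
tcp_rot: [3.14, -0.002, -3.053]
contact_force: [-0.2, -0.5, 0.9]
grip_width: 71.4
[585.06734908  35.45029502  88.49098768] [ 3.14042017e+00  6.59275875e-04 -3.05365224e+00]
```

View pics/s27c.png

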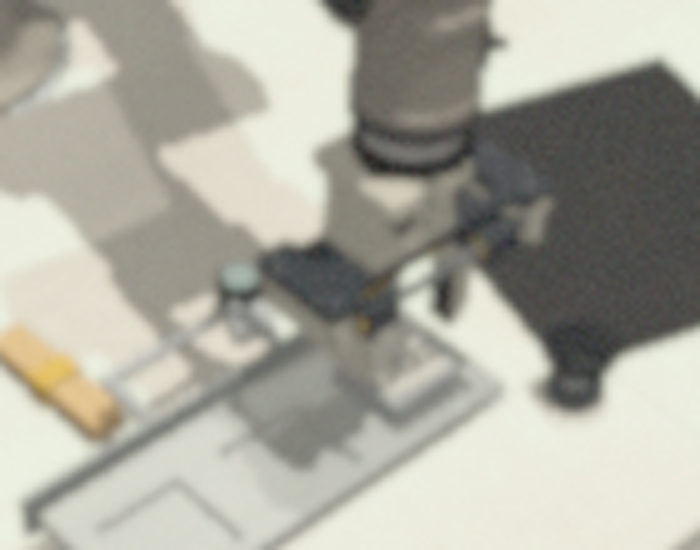

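```bash
python3 -m inch '[0,0.1,-1.5,0,0,0,0.55,0,0.1,-3,0,0,0,0.55,0,0.1,-3.7,0,0,0,0.55,0,0.1,-3.7,0,0,0,0.55,0,0.1,-3.7,0,0,0,-1]'; python3 -m inch '[0,0,0,0,0,0,-1,0,0,0,0,0,0,-1,0,0,0,0,0,0,-1,0,0,0,0,0,0,-1,0,0,0,0,0,0,-1]'
```

```text
time: 55.9
tool_pos: [585.8, 36.1, 52.7]
tcp_rot: [3.141, 0.002, -3.054]
contact_force: [0.1, -0.2, -0.2]
grip_width: 66.6
time: 56.4
tool_pos: [586.1, 37.2, 53.7]
tcp_rot: [3.139, 0.004, -3.054]
contact_force: [-1.5, 4.6, 1.7]
grip_width: 60.0
```

```bash
python3 -m inch '[0,0,2,0,0,0,-1,0,0,5,0,0,0,-1,-0.6,-1.4,8,0,0,-1,-1,-2.4,-5.4,9,0,0,-2,-1,-4.2,-9.5,9,0,0,-3.3,-1]'; python3 -m inch '[-1.8,-4.1,0,0,0,0,-1,-3.6,-8.2,0,0,0,0,-1,-5.4,-12.3,0,0,0,0,-1,-7.2,-16.4,0,0,0,0,-1,-9,-20.5,0,0,0,0,-1]'; python3 -m inch '[-1.8,-4.1,0,0,0,0,-1,-3.8,-8.7,-1,0,0,0,-1,-3.8,-8.7,-5,0,0,0,-1,-3.8,-8.7,-6,0,0,0,-1,-3.8,-8.7,-6,0,0,0,-1]'; python3 - <<'E'
from h import *
s=avg('scene','s28',1);crop(gam(s),'s28c',110,170,270,300,4.6); o=bot.get_obs(); print(o['tool_pos'],o['tcp_rot'],o['grip_width'],o['contact_force'])
E
```

```text
time: 56.9
tool_pos: [545.0, -58.6, 146.6]
tcp_rot: [3.141, 0.009, -3.11]
contact_force: [1.4, -0.6, -1.1]
grip_width: 59.7
time: 57.4
tool_pos: [454.2, -265.4, 147.4]
tcp_rot: [-3.141, 0.01, -3.11]
contact_force: [0.6, -0.2, -1.9]
grip_width: 59.5
time: 57.9
tool_pos: [415.4, -351.1, 86.3]
tcp_rot: [3.139, 0.007, -3.11]
contact_force: [1.0, 0.2, -1.5]
grip_width: 59.5
[ 416.42638718 -351.54287852   87.692128  ] [ 3.14117637  0.00912632 -3.10906941] 59.70022622554285 [ 0.27020735 -0.39579743 -1.06620482]
```

View pics/s28c.png

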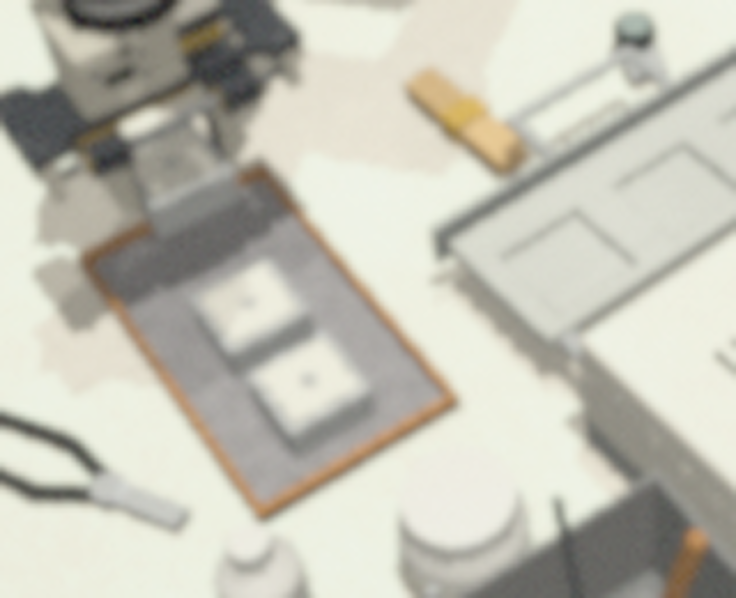

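```bash
python3 -m inch '[0,0.1,-2,0,0.5,0,-1,0,0.1,-4.5,0,0.5,0,-1,0,0.1,-6,0,0.5,0,-1,0,0.1,-6.4,0,0.5,0,-1,0,0.1,-6.4,0,0.5,0,-1]'; python3 -m inch '[0,0,-0.15,0,0,0,-1,0,0,-0.3,0,0,0,-1,0,0,-0.4,0,0,0,-1,0,0,-0.4,0,0,0,-1,0,0,-0.4,0,0,0,-1]'
```

```text
time: 58.45
tool_pos: [417.4, -350.3, 24.7]
tcp_rot: [-3.141, 0.001, -3.107]
contact_force: [0.1, -0.3, -2.0]
grip_width: 59.8
time: 58.95
tool_pos: [417.4, -350.4, 20.9]
tcp_rot: [-3.141, 0.001, -3.108]
contact_force: [-0.1, -0.1, -1.4]
grip_width: 59.6
```

```bash
python3 -m inch '[0,0,-0.15,0,0,0,-1,0,0,-0.25,0,0,0,-1,0,0,-0.25,0,0,0,0.55,0,0,-0.25,0,0,0,0.55,0,0,-0.2,0,0,0,0.55]'; python3 -m inch '[0,0,2,0,0,0,0.55,0,0,6,0,0,0,0.55,0.2,2,10,0,0,1,-1,0.5,6,11,0,0,2,-1,0.9,10.5,11,0,0,3,-1]'; python3 -m inch '[0.4,4.5,0,0,0,0,-1,0.8,9,0,0,0,0,-1,1.2,13.5,0,0,0,0,-1,1.4,16.7,-1,0,0,0,-1,1.4,16.7,-3,0,0,0,-1]'; python3 - <<'E'
from h import *
t=avg('top','t29',2); s=avg('scene','s29',1);crop(gam(s),'s29c',110,140,310,300,3.9); o=bot.get_obs(); print(o['tool_pos'],o['tcp_rot'],o['grip_width'])
crop(gam(t),'t29c',180,100,400,290,3.4)
E
```

```text
time: 59.45
tool_pos: [417.5, -350.5, 19.0]
tcp_rot: [-3.141, 0.001, -3.108]
contact_force: [-0.2, -0.8, -0.7]
grip_width: 70.5
time: 59.95
tool_pos: [427.5, -246.0, 131.4]
tcp_rot: [-3.137, 0.006, -3.057]
contact_force: [0.9, 0.3, -0.5]
grip_width: 51.5
time: 60.45
tool_pos: [442.3, -75.9, 102.5]
tcp_rot: [-3.136, 0.009, -3.052]
contact_force: [0.2, -0.6, -0.7]
grip_width: 11.3
[441.02653433 -78.57777647 101.05327083] [-3.13776134  0.00382433 -3.05564359] 1.7030440180656643
```

View pics/s29c.png

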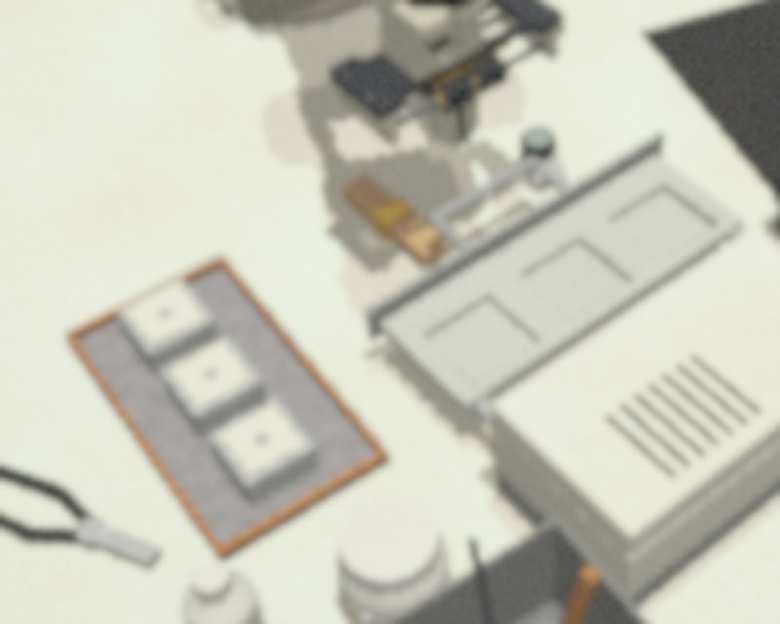

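View pics/t29c.png

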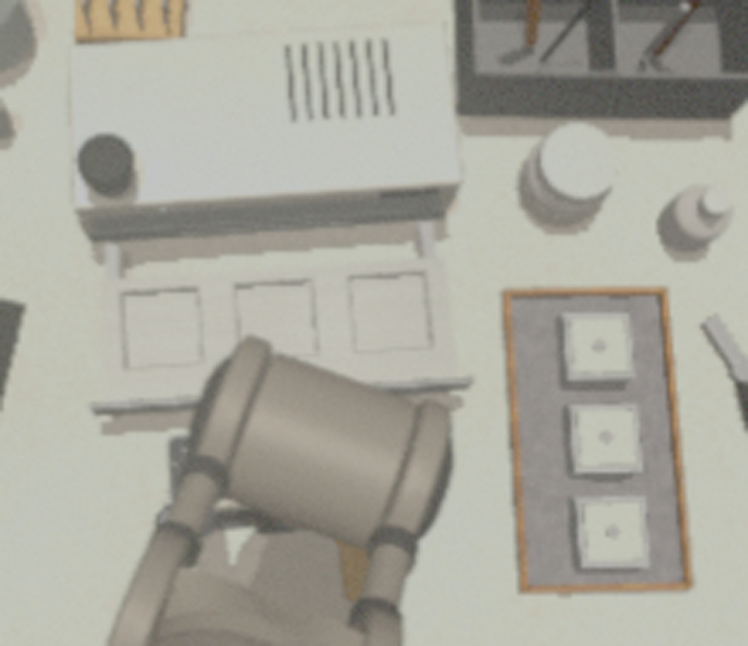

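```bash
python3 - <<'E'
from h import *
L=[]
for q in ([(563,314),(631,314),(634,379),(565,380)],[(571,403),(639,405),(643,471),(573,473)],[(576,497),(646,499),(650,569),(579,568)]):
    L.append(quad('top',q,32,180,100,3.4)); print(L[-1])
P=np.array([at('top',180+u/3.4,100+v/3.4,14) for u,v in [(503,292),(667,290),(692,588),(520,591)]])[:,:2]; c=P.mean(0); print(c)
a=np.radians(1.5); R=np.array([[np.cos(a),np.sin(a)],[-np.sin(a),np.cos(a)]])
for l in L: print(R@(l[0]-c))
E
```

```text
(array([ 573. , -348.1]), np.float64(1.1), np.float64(89.4), np.float64(61.1), np.float64(58.9))
(array([ 492.3, -351.4]), np.float64(0.6), np.float64(89.8), np.float64(60.5), np.float64(59.4))
(array([ 410.5, -353. ]), np.float64(89.3), np.float64(0.2), np.float64(60.8), np.float64(59.7))
[ 495.3   -347.325]
[77.65308702 -2.80868331]
[-3.10564304 -3.99507275]
[-84.91949534  -3.4532501 ]
```

```bash
python3 -m inch '[0,0.2,-2,0,0,0,-1,0,0.2,-4,0,0,0,-1,0,0.2,-5,0,0,0,-1,0,0.2,-5,0,0,0,-1,1,0.2,-5,0,0,0,-1]'; python3 -m inch '[1.5,0.1,0,0,0,0,-1,3.3,0.3,0,0,0,0,-1,5.3,0.45,0,0,0,0,-1,7.3,0.6,0,0,0,0,-1,9.3,0.8,0,0,0,0,-1]'; python3 -m inch '[1.7,0.15,0,0,0,0,-1,3.4,0.3,0,0,0,0,-1,4.6,0.4,0,0,0,0,-1,5.4,0.45,0,0,0,0,-1,5.6,0.5,0,0,0,0,-1]'; python3 - <<'E'
from h import *
o=bot.get_obs(); print(o['tool_pos'],o['contact_force'])
E
```

```text
time: 61.1
tool_pos: [450.8, -77.0, 51.6]
tcp_rot: [-3.138, 0.003, -3.057]
contact_force: [0.4, 0.3, 0.9]
grip_width: 0.3
time: 61.6
tool_pos: [544.7, -69.2, 52.5]
tcp_rot: [-3.138, 0.003, -3.057]
contact_force: [-3.7, -3.3, 0.0]
grip_width: 0.2
time: 62.1
tool_pos: [602.0, -64.4, 53.3]
tcp_rot: [-3.137, 0.004, -3.057]
contact_force: [-2.1, -1.4, 0.1]
grip_width: 0.3
[601.99739482 -64.43560221  53.25204958] [-2.10727317 -1.41294387  0.09408855]
```

```bash
python3 -m inch '[0.3,0,-0.1,0,0,0,-1,0.6,0.05,-0.1,0,0,0,-1,0.9,0.08,-0.1,0,0,0,-1,1.1,0.1,-0.1,0,0,0,-1,1.2,0.1,-0.1,0,0,0,-1]'; python3 -m inch '[0.2,0,0,0,0,0,-1,0.3,0,0,0,0,0,-1,0.4,0,0,0,0,0,-1,0.4,0,0,0,0,0,-1,0.4,0,0,0,0,0,-1]'; python3 - <<'E'
from h import *
o=bot.get_obs(); print(o['tool_pos'],o['contact_force'])
E
```

```text
time: 62.6
tool_pos: [612.6, -63.6, 52.4]
tcp_rot: [-3.137, 0.001, -3.057]
contact_force: [-8.9, -1.9, 7.5]
grip_width: 0.8
time: 63.1
tool_pos: [612.6, -63.7, 52.4]
tcp_rot: [-3.138, -0.008, -3.056]
contact_force: [-16.2, -1.6, 11.5]
grip_width: 0.9
[612.62690195 -63.6640884   52.4048927 ] [-16.21937041  -1.5891063   11.50328537]
```

```bash
python3 -m inch '[-2,-0.2,0,0,0,0,-1,-3,-0.3,2,0,0,0,-1,-4,-0.3,7,0,0,0,-1,-6,2,11,0,0,0,-1,-8,6,13,0,0,0,-1]'; python3 -m inch '[-2,3,0,0,0,0,-1,-4,7,0,0,0,0,-1,-6,11,0,0,0,0,-1,-8,15,0,0,0,0,-1,-8,19,0,0,0,0,-1]';  python3 -m inch '[0,0,0,0,0,0,-1,0,0,0,0,0,0,-1,0,0,0,0,0,0,-1,0,0,0,0,0,0,-1,0,0,0,0,0,0,-1]'; python3 - <<'E'
from h import *
t=avg('top','t30',3); s=avg('scene','s30',2);crop(gam(s),'s30c',110,140,350,300,3.3); o=bot.get_obs(); print(o['tool_pos'],o['time'])
crop(gam(t),'t30c',140,75,440,290,2.6)
E
```

```text
time: 63.6
tool_pos: [534.2, -5.0, 186.0]
tcp_rot: [-3.137, -0.001, -3.06]
contact_force: [0.7, 0.7, 0.3]
grip_width: 0.5
time: 64.1
tool_pos: [452.1, 186.6, 186.5]
tcp_rot: [-3.137, -0.001, -3.06]
contact_force: [1.8, -0.3, 0.7]
grip_width: 0.6
time: 64.6
tool_pos: [452.5, 185.6, 186.5]
tcp_rot: [-3.137, -0.001, -3.062]
contact_force: [-0.6, 0.5, 0.1]
grip_width: 0.7
[452.24735242 186.27617651 186.46859161] 64.85
```

View pics/s30c.png

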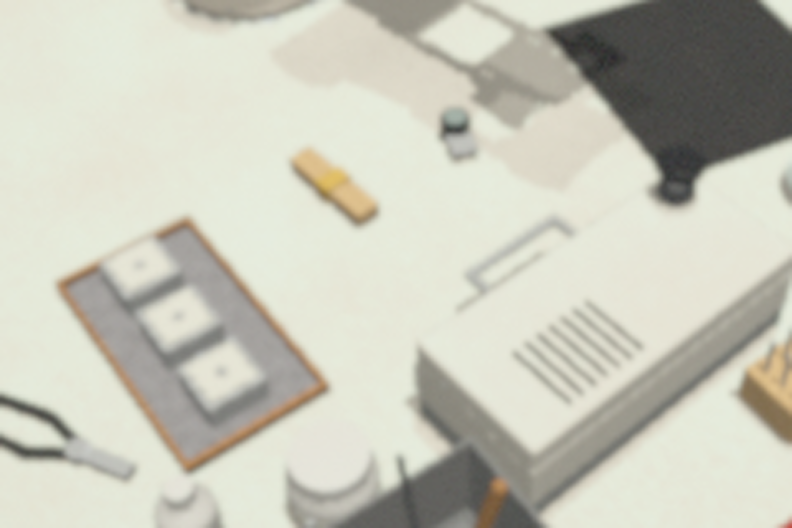

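View pics/t30c.png

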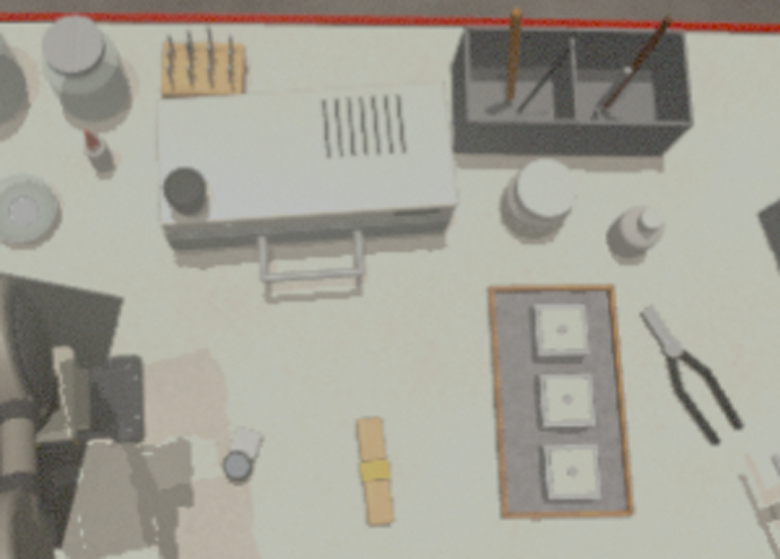

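```bash
python3 -c "
from plant import bot
print(bot.close_job())"
```

```text
the job is handed in; nothing more can be done
None
```

I cured all three lids and handed the job in at about 65 s; `close_job` gave no verdict.

**What I did:**
- Tipped each standing lid over so it lay enamel up, then set one in each recess of the pulled-out drawer.
- Pushed the drawer home, to its stop at about 15 N.
- Pressed the plunger to its stop (tool at 137 mm, 21 N). I confirmed in a picture that it had come up again before opening the drawer.
- Moved the lids to the finished-work tray and pushed the empty drawer home again, to its stop at about 16 N.

**Last checks:**
- **Lids:** the last pictures show all three enamel up and flat in the tray. About 4 s before hand-in, their centres measured roughly +78, −3 and −85 mm lengthwise and −3 to −4 mm crosswise of the tray's centre. The limits are ±104 and ±44 mm.
- **Drawer and plunger:** the drawer looks home and the plunger up. The arm is clear of everything, at 186 mm height over the mat.
- **Other things on the bench:** they look as they did at the start, judged by eye, not measured.

No check failed. One pair of readings disagreed: the camera put the lids about 2 to 3 mm from where the tool had set them in the recesses. I took this as calibration error, since it is inside the 6 mm limit.

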